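Load a claw pole and slide its carrier under the reader bridge

ROBOT

A 6-joint arm with a two-finger parallel gripper is mounted at the origin on the work surface. World frame = base frame: x ahead of the robot, y to its left, z up, the work surface at z = 0. Lengths are in m, angles in degrees, forces in N, time in s.
With the tool pointing down it reaches from about 0.4 to 0.825 m from the base axis. Payload 7 kg.
Tool frame: the origin (TCP) lies between the finger pads; the fingertips stand 14 mm ahead of it and the grasp point (between the pads) lies 5 mm behind it (r.tips_ahead is the distance from the TCP to the fingertips, in m); z points along the fingers, y is the direction in which the jaws open and shut (so a half turn about z gives the same grasp; the last joint's range is limited). The gripper opens to 88 mm and grips with 3 to 60 N. Pads are 19 mm wide; open, the fingers measure 130 mm over their backs; the gripper's body (78 mm by 193 mm) begins 47 mm behind the grasp point.
Start: joints at [-56.603, 20.546, 0.682, 0, -70.136, -16.507], TCP at [0.196, -0.646, 0.241] pointing down, gripper open.
Joint ranges: [-176.03, 176.03], [-82.01, 121.73], [-58.28, 71.71], [-173.87, 95.51], [-174.79, -0.11], [-173.66, 173.66]. Speed limits (degrees/s): [136.94, 136.94, 172.46, 180, 180, 180].

INTERFACE

Orientations are given as [roll, pitch, yaw] about the fixed x, y, z axes, in that order (R = Rz(yaw) Ry(pitch) Rx(roll)).
In Python, from plant import r gives the robot as it stands.
- The arm moves only by the tool apply_moves, never from a script. Its arguments are lists of equal length, an entry for each row: "slide": the shift along the tool's x, y, z as a fraction of full scale, a list of three; "turn": the turn, a rotation vector about the tool's x, y, z as a fraction of full scale, a list of three; "jaw": the closure, from 0 (fully open) to 1 (shut). In form: {"slide": [[dx, dy, dz], ...], "turn": [[wx, wy, wz], ...], "jaw": [jaw, ...]}. A call has 1 to 8 rows; each row shifts and turns the commanded pose from where the row before left it, along the tool's axes as they then stand; what a row does not reach is not made up. Full scale, the value 1, is 0.1 m for a shift and 1.5 rad for a turn. A row lasts 1/10 s, in which the tool goes at most 50 mm and 8.59 degrees, less where a joint would pass 70% of its speed; a pose out of reach is approached as far as the arm can. A call with a number of a shift or a turn outside -1 to 1 is refused whole. A call with a gripper value outside its range is refused whole. The fingers move at their own pace and stop on an object; "newtons" is the grip in N (left out, the last holds). Time passes only in rows, so rows that do not move let the fingers close. It gives the time, the measured TCP pose, the force and the opening at its end, in the units of the state.
- r.get_state(): the state, without advancing time (a new reading comes with each control period).
- r.capture(name): name is "scene" or "top"; returns a dict with "pixels" (480x640x3 uint8, blue, green, red), "depth" (480x640 float32, m along the optical axis (not along the pixel's ray), 0 where there is no reading), "fx", "fy", "cx", "cy" (pixels), "rvec" (rotation vector, rad) and "tvec" (3), from world to camera coordinates, as OpenCV has them. Camera axes: x right, y down, z forward; pixel columns grow to the right and rows downward; lengths in m; the calibration is good to about 2 mm. A picture is of the moment at which its call begins.
- r.close_job(): hands the job in, once; it reports no verdict.
The state is a dict: "time_s": time; "joints": joint angles; "qd": joint speeds; "joint_torque": joint torques, N m; "tcp_pos": TCP position; "eef_rot": TCP orientation; "contact_force": force on the tool from outside, world axes, zero at the start; "moment": the same for the moment, N m; "gripper_width": finger opening in m.
Only numpy, scipy, OpenCV 4.12 (cv2) and the standard library are available. Lean on these libraries where they do the work, as an engineer would, in place of code of your own. Each camera call takes 0.05 s, during which the arm holds its last target.

TASK

Set the small steel claw pole that stands on the bench flat into the pin nest of the aluminium carrier while the carrier is still out in the open, and let go of it. Then slide the loaded carrier along the lane under the low bridge until its nose meets the spring buffer, lean on it with about 10 N for half a second (never more than 20 N on the buffer), and leave it there, square in the lane and still touching the buffer. Nothing may strike the bridge, and the other things on the bench stay where they are.

Things in the scene. Friction and masses are not known exactly. Their poses are not given: they have to be found in the camera images.
- rotor_center (a point): Centre (half-way up) of the claw pole to load: bare steel round part, diameter 56 mm, height 26 mm, about 0.22 kg, ten claws bent down round its rim, standing on the bench claws down. Grip it across its outside; its turn about the vertical does not matter. Other claw poles are bigger (84 mm) or lie in blue crates; the plain steel ring of about its size is not it.
- carrier: Loose aluminium plate 165 x 80 x 12 mm, about 0.35 kg, lying flat on the bench, which drags on it with about 1 to 5 N when it slides loaded. Origin on its underside below the nest centre; x towards its nose, z up. Nose face at x = +45 mm, tail face at x = -120 mm.
- nest (a point): Centre of the nest on the carrier's top face, 12 mm above the bench, axes as the carrier's. Four pins 7 mm high, 6 mm thick, with tapered tops stand 33.5 mm from it on the diagonals (45 degrees from x and y), leaving 2.5 mm all round the claw pole. A claw pole seated flat has its centre 13 mm above this point.
- fin (a point): Push fin at the carrier's tail: upright plate 10 mm thick along the carrier's x, 44 mm wide along y, from 12 to 44 mm above the bench. This point is on its mid-plane, 35 mm above the bench, 115 mm behind the nest centre. Push it from behind or pinch it from above; it stays outside the bridge when the carrier is home.
- station: Gauging station fixed to the bench. Origin on the bench at the lane's mouth, on its centre line; x along the lane (push direction), z up. Two straight rails 14 mm high, 84 mm apart inside (2 mm clearance each side of the carrier), from x = 0 to 150 mm; flared lead-in rails from x = -46 mm (about 125 mm apart) to 0.
- stop_post: Dark block 60 mm wide, 36 mm high at the lane's far end; origin on the bench 195 mm past the mouth, axes as the station's. Its screw carries the spring buffer that meets the carrier's nose: black pad 26 mm wide, 3 N per mm, 10 mm travel. The screw's setting is not given: the free pad face is 118 to 148 mm past the mouth. Find it by the rise in pushing force.
- setting_ring: Bystander: plain steel ring, 60 mm outside, 40 mm hole, 18 mm high. Origin at its underside centre.
- big_rotor: Bystander: big dark claw pole, diameter 84 mm, 34 mm high. Origin at its underside centre.
- jar: Bystander: jar, diameter 60 mm, 90 mm high. Origin at its underside centre.
- oil_can: Bystander: grey can, diameter 56 mm, 120 mm high. Origin at its underside centre.
- wrench: Bystander: steel wrench lying on the robot's right.
- setting_pin: Bystander: steel pin, diameter 22 mm, 45 mm tall, standing beside the lane's mouth.
- bridge (a point): Middle of the underside of the low bridge over the lane, 87 mm past the mouth, axes as the station's. The bridge covers 55 to 119 mm past the mouth, 152 mm wide; its underside is 42 mm above the bench (4 mm over a seated claw pole), its black reader head reaches 124 mm above the bench.
Mind the look-alikes: they are no part of the job. Leave any red or turquoise look-alike of the part that bears rotor_center alone.

How it is judged:
By the outcome, as a careful person would: the job done as asked, in the order asked, and still so for the second after the job is handed in, with the robot touching nothing.
It also fails if it takes over 70 s, if anything falls off the work surface, if the arm or the gripper's body presses on something with over 40 N, if the wrist force passes 120 N, or if a joint passes its speed limit or range.

## Working session

There is one attempt and no reset: what is moved stays moved. The work goes in short steps, Python scripts to look and compute and a tool call to move; the robot and the scene stay as the last step left them, time stands still between calls to the robot, and variables do not carry over. Pictures are saved under pics/ and viewed, and the job is handed in when it is done.

Besides the shell and the picture viewer there is one more tool, called after ">>>" as name(argument=value, ...) on one line, values as JSON. apply_moves: Moves the arm, as the interface text tells. Shift numbers are shares of 0.1 m and turn numbers shares of 1.5 rad, none past 1 either way. Its arguments: {"type":"object","properties":{"slide":{"type":"array"},"turn":{"type":"array"},"jaw":{"type":"array"},"newtons":{"type":"number"}},"required":["slide","turn","jaw"]}

```bash
ls; mkdir -p pics
cat > h.py <<'E'
import numpy as np, cv2, json
from scipy.spatial.transform import Rotation as Ro
def grab(r,name,tag):
    c=r.capture(name); np.savez(f'pics/{tag}.npz',**c); cv2.imwrite(f'pics/{tag}.png',c['pixels']); return c
def load(tag): 
    d=np.load(f'pics/{tag}.npz'); return {k:d[k] for k in d.files}
def R(c): return cv2.Rodrigues(np.array(c['rvec'],float))[0], np.array(c['tvec'],float).reshape(3)
def at_z(c,u,v,z):
    Rm,t=R(c); o=-Rm.T@t; d=Rm.T@np.array([(u-c['cx'])/c['fx'],(v-c['cy'])/c['fy'],1.]); return o+d*(z-o[2])/d[2]
def at_d(c,u,v):
    Rm,t=R(c); D=float(c['depth'][int(round(v)),int(round(u))]); return Rm.T@(D*np.array([(u-c['cx'])/c['fx'],(v-c['cy'])/c['fy'],1.])-t)
def proj(c,p):
    Rm,t=R(c); q=Rm@np.array(p)+t; return float(c['fx']*q[0]/q[2]+c['cx']),float(c['fy']*q[1]/q[2]+c['cy'])
def cloud(c):
    Rm,t=R(c); v,u=np.mgrid[0:480,0:640]; D=c['depth']; P=np.stack([(u-c['cx'])/c['fx']*D,(v-c['cy'])/c['fy']*D,D],-1)-t
    return P@Rm
E
python3 - <<'E'
from plant import r
from h import *
for n in ('scene','top'):
    c=grab(r,n,n+'0'); Rm,t=R(c); print(n,-Rm.T@t,Rm[2],c['fx'])
print(r.get_state(), r.tips_ahead)
E
```

```text
pics
scene [ 0.92406375 -0.66390568  0.74076353] [-0.34310989  0.66336265 -0.66500044] 489.4721019869099
top [0.42282843 0.01357812 1.43428848] [ 0.11570987 -0.02241984 -0.99303   ] 550.3112132911269
{'time_s': 0.1, 'joints': array([-5.66041879e+01,  2.05865139e+01,  6.39482420e-01, -1.84546720e-02,
       -7.01361265e+01, -1.65057498e+01]), 'qd': array([ 0.08943376, -0.01505983,  0.11310523,  0.1656065 , -0.02853775,
       -0.04471473]), 'joint_torque': array([-1.77928672e-03, -5.84162414e+01,  2.93749470e+01,  7.01549694e+00,
        1.01886364e-02, -7.48207776e-05]), 'tcp_pos': array([ 0.19595762, -0.64549358,  0.23972682]), 'eef_rot': array([ 1.79915339e+02, -6.99371540e-03, -1.63116216e+02]), 'contact_force': array([-0.81374863,  0.59281282, -0.92516564]), 'moment': array([0.01656558, 0.0287685 , 0.01855861]), 'gripper_width': 0.08782520783243097} 0.014
```

View pics/scene0.png

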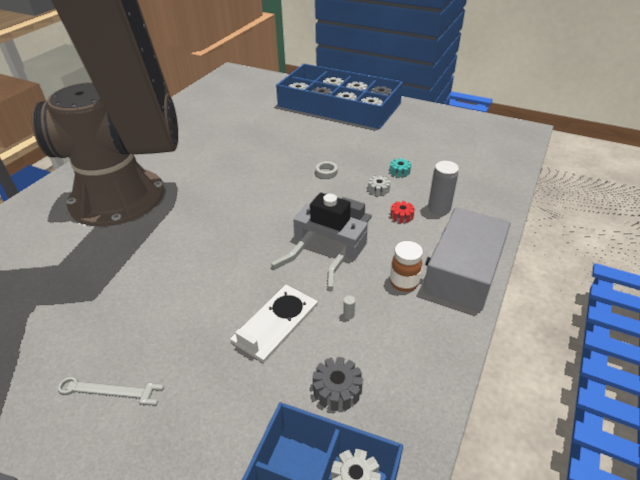

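View pics/top0.png

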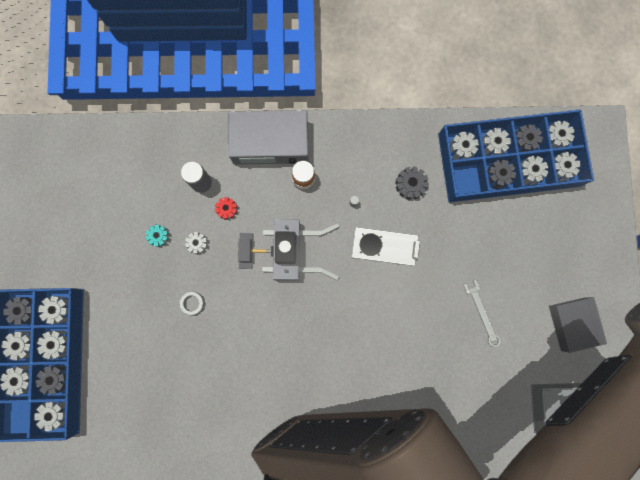

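The scene picture shows the plain steel claw pole at about (379,185), with the turquoise one at (400,166), the red one at (402,211) and the ring at (327,170). In the top view the steel claw pole is at (196,243), the lane at x 262–338, the carrier's nest at (370,244) and the fin at about (416,250).

Run:
```python
from h import *
c=load('top0'); im=c['pixels']
a=cv2.resize(im[205:285,340:440],None,fx=8,fy=8,interpolation=cv2.INTER_CUBIC)[:600]
b=cv2.resize(im[210:290,230:345],None,fx=6.9,fy=6.9,interpolation=cv2.INTER_CUBIC)
d=cv2.resize(im[215:270,165:225],None,fx=10,fy=10,interpolation=cv2.INTER_CUBIC)
cv2.imwrite('pics/a.png',a);cv2.imwrite('pics/b.png',b);cv2.imwrite('pics/d.png',d)
P=cloud(c)
# rotor: points above z 0.018 near
def roi(u0,u1,v0,v1,z0,z1):
    m=np.zeros((480,640),bool); m[v0:v1,u0:u1]=1; m&=(P[...,2]>z0)&(P[...,2]<z1)&(c['depth']>0); return P[m],m
print('bench',np.median(P[300:340,300:400,2]))
q,m=roi(180,213,226,260,0.018,0.035); print('rotor n',len(q),'z',np.median(q[:,2]),'ctr',cv2.minEnclosingCircle(q[:,:2].astype(np.float32)),q.mean(0))
q,m=roi(345,425,220,270,0.006,0.03); print('carrier',len(q),np.median(q[:,2]),cv2.minAreaRect(q[:,:2].astype(np.float32)))
q,m=roi(345,430,220,275,0.035,0.06); print('fin',len(q),np.median(q[:,2]),cv2.minAreaRect(q[:,:2].astype(np.float32)),q.mean(0))
q,m=roi(225,345,210,290,0.03,0.2); print('bridge etc z',np.percentile(q[:,2],[1,10,50,90,99]))
for n,(u,v) in dict(rotor=(196,243),nest=(370.5,244)).items(): print(n,at_z(c,u,v,.026 if n=='rotor' else .012))
```

```text
bench -0.0007493990907668941
rotor n 333 z 0.024642052887958198 ctr ((0.5925525426864624, 0.31282564997673035), 0.028361555188894272) [0.59259117 0.31246485 0.0246177 ]
carrier 1828 0.011463184796831394 ((0.5721930861473083, -0.17350232601165771), (0.11580871790647507, 0.20333439111709595), 0.0373825803399086)
fin 74 0.043800107937131336 ((0.5618863701820374, -0.2523137927055359), (0.010203477926552296, 0.04462818428874016), 80.6196060180664) [ 0.56171713 -0.25187156  0.04348265]
bridge etc z [0.03180409 0.03646769 0.06296956 0.11377596 0.12568804]
rotor [0.59031046 0.31084123 0.026     ]
nest [ 0.57961129 -0.13878474  0.012     ]
```

View pics/a.png

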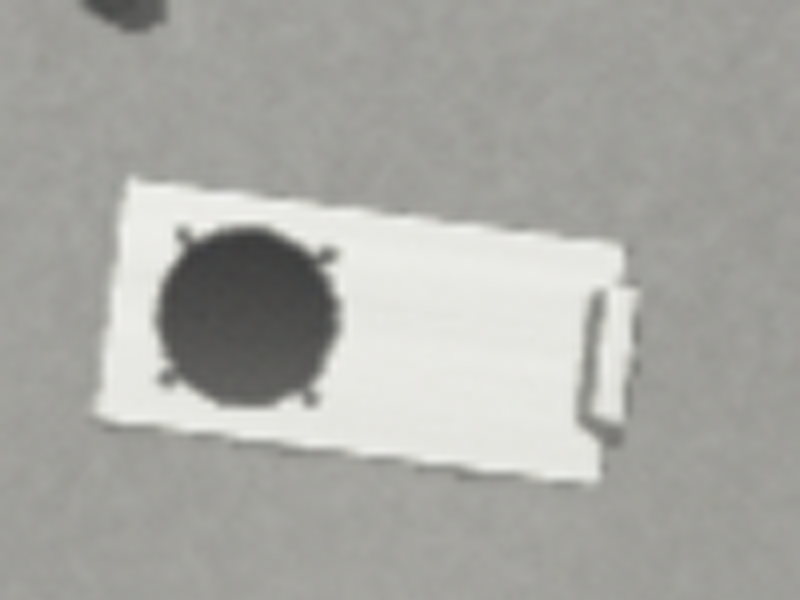

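View pics/b.png

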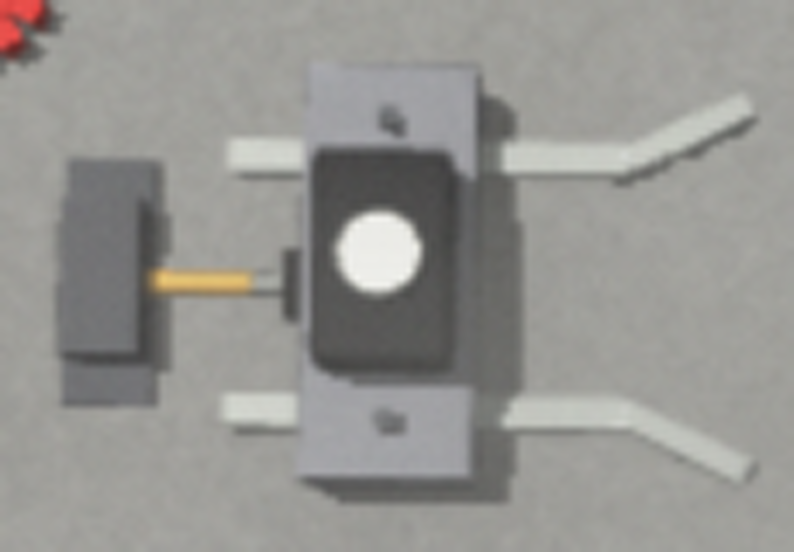

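View pics/d.png

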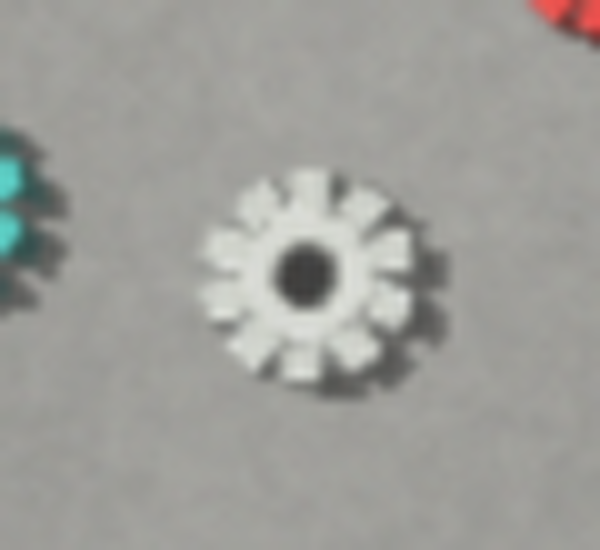

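The crops give these positions:
- Carrier, a.png: corners at (128,178), (96,418), (600,484) and (624,242). The pins average (248,317), which agrees with the dark disc centre at (249,316).
- Lane, b.png: rails at y≈155 and y≈410, pad at x≈292.
- Claw pole, d.png: hub at (305,275).

Next I work out the poses and cross-check them in the scene view.

Run:
```python
from h import *
c=load('top0'); s=load('scene0')
A=lambda x,y,z:at_z(c,340+(x+.5)/8-.5,205+(y+.5)/8-.5,z)
B=lambda x,y,z:at_z(c,230+(x+.5)/6.9-.5,210+(y+.5)/6.9-.5,z)
D=lambda x,y,z:at_z(c,165+(x+.5)/10-.5,215+(y+.5)/10-.5,z)
nt,nb,tb,tt=[A(*p,.012)[:2] for p in((128,178),(96,418),(600,484),(624,242))]
print('len',np.linalg.norm(nt-tt),np.linalg.norm(nb-tb),'w',np.linalg.norm(nt-nb),np.linalg.norm(tt-tb))
ax=(nt+nb-tt-tb);ax/=np.linalg.norm(ax);print('yaw',np.degrees(np.arctan2(ax[1],ax[0])))
ctr=(nt+nb+tt+tb)/4; print('nest from corners',ctr+ax*.0375)
print('nest from disc',A(249,316,.012)[:2],'pins',A(248,317.5,.012)[:2])
print('fin pts',[A(*p,.044)[:2] for p in((612,288),(640,288),(622,428),(594,420))], 'pred fin',ctr+ax*(.0375-.115))
print('rotor hub',D(305,275,.026),'rim ext',D(202,275,.026),D(412,275,.026),D(305,166,.026),D(305,384,.026))
# lane rails
pts=dict(L1=(502,157),L2=(620,157),R1=(505,411),R2=(628,411),LF=(230,152),RF=(222,407),Lend=(748,110),Rend=(748,470))
for k,p in pts.items(): print(k,B(*p,.014)[:2])
print('bridge top corners?',[at_d(c,230+x/6.9,210+y/6.9) for x,y in((320,75),(465,75),(310,460),(460,460))])
print('post',[at_d(c,230+x/6.9,210+y/6.9) for x,y in((75,170),(130,170),(75,340),(130,340),(75,395))])
P=cloud(c)
m=np.zeros((480,640),bool); m[205:290,255:345]=1
for z0,z1,n in((.009,.02,'rails'),(.045,.075,'bridge'),(.03,.042,'post')):
    mm=m.copy()
    if n=='post': mm[:]=0; mm[225:275,230:262]=1
    mm&=(P[...,2]>z0)&(P[...,2]<z1); q=P[mm]; print(n,len(q),np.median(q[:,2]),cv2.minAreaRect(q[:,:2].astype(np.float32)),q[:,:2].min(0),q[:,:2].max(0))
print('pad',[B(*p,.02) for p in((285,285),(299,285))],[at_d(c,230+x/6.9,210+y/6.9) for x,y in((290,285),(293,270))])
```

```text
len 0.16353355409665116 0.16512422468350219 w 0.0794679278466043 0.07982315400614087
yaw 81.31445394258907
nest from corners [ 0.57967957 -0.13895073]
nest from disc [ 0.57943694 -0.1392686 ] pins [ 0.57895261 -0.13892586]
fin pts [array([ 0.58239915, -0.25217141]), array([ 0.58220696, -0.26113807]), array([ 0.5375331 , -0.25342387]), array([ 0.54028082, -0.24460138])] pred fin [ 0.56231325 -0.25263191]
rotor hub [0.5928158  0.31327422 0.026     ] rim ext [0.59338059 0.33955768 0.026     ] [0.59222864 0.28594937 0.026     ] [0.62103323 0.31336963 0.026     ] [0.56472824 0.31317925 0.026     ]
L1 [0.61377396 0.03808656]
L2 [ 0.61283376 -0.00640325]
R1 [0.51788895 0.03880075]
R2 [ 0.51685495 -0.00721491]
LF [0.61783646 0.14040882]
RF [0.52175912 0.14443445]
Lend [ 0.62973571 -0.0552041 ]
Rend [ 0.49376665 -0.05157609]
bridge top corners? [array([0.63748041, 0.10185512, 0.06400906]), array([0.63655524, 0.04910102, 0.06293063]), array([0.49758812, 0.10763678, 0.06007539]), array([0.49603922, 0.05335485, 0.06602552])]
post [array([0.61232349, 0.19875446, 0.00470328]), array([0.61220015, 0
[... 201 characters left out ...]
8865623474, 0.05331007391214371), (0.21580974757671356, 0.1995687335729599), 87.98138427734375) [ 0.47912164 -0.05660371] [0.68364597 0.16172244]
bridge 893 0.06130742950060197 ((0.5671605467796326, 0.07921019196510315), (0.06380488723516464, 0.1524432897567749), 87.76547241210938) [0.49030605 0.04511264] [0.64330625 0.11257754]
post 271 0.035245045959473996 ((0.5699670910835266, 0.18704815208911896), (0.03092481940984726, 0.05925018712878227), 87.9690170288086) [0.5403035  0.17133219] [0.59983145 0.20308365]
pad [array([0.56644456, 0.11991433, 0.02      ]), array([0.5663307 , 0.11469365, 0.02      ])] [array([0.56587763, 0.11740315, 0.01399201]), array([0.57200438, 0.11654827, 0.00926924])]
```

Run:
```python
from h import *
im=load('scene0')['pixels']
cv2.imwrite('pics/e.png',cv2.resize(im[155:305,260:420],None,fx=4.9,fy=4,interpolation=cv2.INTER_CUBIC))
cv2.imwrite('pics/f.png',cv2.resize(im[275:365,225:335],None,fx=6,fy=6,interpolation=cv2.INTER_CUBIC))
```

```text
(no output)
```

View pics/e.png

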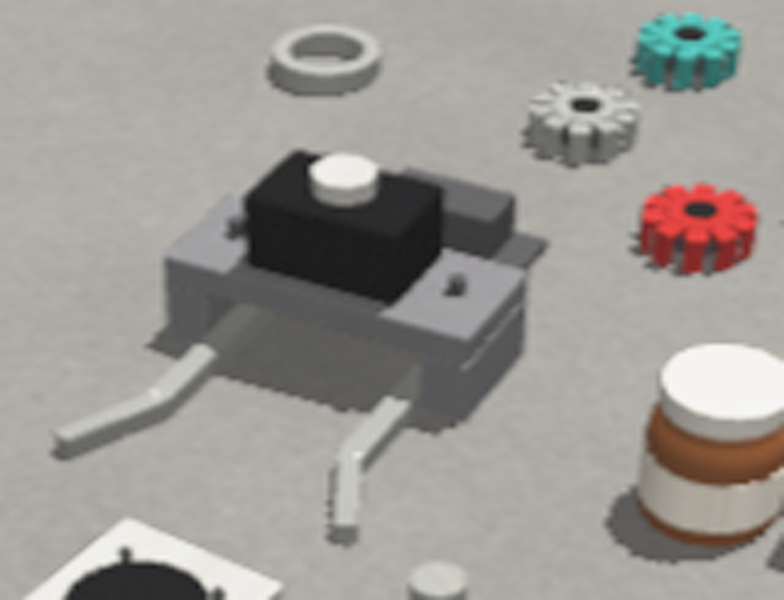

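View pics/f.png

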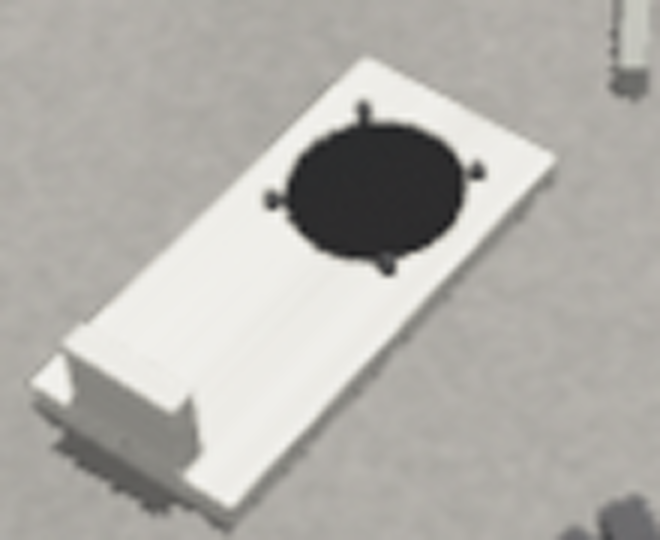

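Run:
```python
from h import *
c=load('top0'); s=load('scene0')
print('rotor scene',at_z(s,260+585/4.9-.4,155+105/4-.4,.026),'nest scene',at_z(s,225+375/6-.4,275+190/6-.4,.012))
pins=[(364,108),(477,171),(388,265),(272,200)]
print('pins scene',np.mean([at_z(s,225+x/6-.4,275+y/6-.4,.017) for x,y in pins],0))
cor=[(368,57),(557,158),(232,512),(32,385)]
q=[at_z(s,225+x/6-.4,275+y/6-.4,.012)[:2] for x,y in cor]; ax=q[0]+q[1]-q[2]-q[3]; ax/=np.linalg.norm(ax)
print('car scene',np.mean(q,0)+ax*.0375,np.degrees(np.arctan2(ax[1],ax[0])),np.linalg.norm(q[0]-q[1]),np.linalg.norm(q[1]-q[2]))
for n,(u,v,z) in dict(pin=(354,200,.045),teal=(156.5,235.5,.026),red=(226,208,.026),ring=(191.5,303,.018),can=(192,172,.12),jar=(302,172,.09),big=(412,183,.034)).items(): print(n,at_z(c,u,v,z))
P=cloud(s); D=s['depth']
for n,z0,z1,b in (('rotor',.019,.03,(365,395,172,198)),('post',.031,.045,(335,372,195,225)),('bridge',.052,.07,(285,375,190,260)),('rails',.010,.018,(265,350,215,290))):
    m=np.zeros((480,640),bool); m[b[2]:b[3],b[0]:b[1]]=1; m&=(D>0)&(P[...,2]>z0)&(P[...,2]<z1); q=P[m][:,:2].astype(np.float32); print(n,len(q),cv2.minAreaRect(q),cv2.minEnclosingCircle(q))
```

```text
rotor scene [0.58788419 0.31316304 0.026     ] nest scene [ 0.57529094 -0.13908299  0.012     ]
pins scene [ 0.57672242 -0.14078375  0.017     ]
car scene [ 0.57650022 -0.13970342] 81.42531380538229 0.07921482638393798 0.1652736802014188
pin [ 0.69052466 -0.09662752  0.045     ]
teal [0.61184759 0.41173915 0.026     ]
red [0.67978552 0.23390387 0.026     ]
ring [0.43769537 0.32344478 0.018     ]
can [0.75299706 0.30122432 0.12      ]
jar [0.75537314 0.03468091 0.09      ]
big [ 0.73456365 -0.24999536  0.034     ]
rotor 237 ((0.5880268812179565, 0.3099598288536072), (0.05321618542075157, 0.05424667149782181), 22.4782772064209) ((0.5873724222183228, 0.3104078769683838), 0.028678180649876595)
post 149 ((0.5673449039459229, 0.18465948104858398), (0.05835581570863724, 0.03347831219434738), 0.7884655594825745) ((0.5665749311447144, 0.18549944460391998), 0.031032707542181015)
bridge 967 ((0.5623398423194885, 0.07751314342021942), (0.06837688386440277, 0.15362633764743805), 87.7403793334961) ((0.5629857778549194, 0.0766865462064743), 0.08121275901794434)
rails 618 ((0.5588391423225403, -0.014829784631729126), (0.18562737107276917, 0.14746631681919098), 89.4696273803711) ((0.5505261421203613, -0.010414752177894115), 0.09761281311511993)
```

>>> apply_moves(slide=[[0, 0, 0], [0, 0, 0], [0, 0, 0], [0, 0, 0], [0, 0, 0], [0, 0, 0], [0, 0, 0], [0, 0, 0]], turn=[[0, 0, -0.098], [0, 0, -0.098], [0, 0, -0.098], [0, 0, -0.098], [0, 0, -0.098], [0, 0, -0.098], [0, 0, -0.098], [0, 0, -0.098]], jaw=[0, 0, 0, 0, 0, 0, 0, 0])

```text
time_s: 0.9
tcp_pos: [0.196, -0.6456, 0.24]
eef_rot: [180.0, 0.1, -95.4]
contact_force: [-0.6, 0.5, 0.5]
gripper_width: 0.0875
```

>>> apply_moves(slide=[[-0.386, -0.298, 0], [-0.386, -0.298, 0], [-0.386, -0.298, 0], [-0.386, -0.298, 0], [-0.386, -0.298, 0], [-0.386, -0.298, 0], [-0.386, -0.298, 0], [-0.386, -0.298, 0]], turn=[[0, 0, -0.029], [0, 0, 0], [0, 0, 0], [0, 0, 0], [0, 0, 0], [0, 0, 0], [0, 0, 0], [0, 0, 0]], jaw=[0, 0, 0, 0, 0, 0, 0, 0])

```text
time_s: 1.7
tcp_pos: [0.454, -0.3506, 0.2405]
eef_rot: [180.0, 0.0, -93.2]
contact_force: [0.9, -0.9, -0.2]
gripper_width: 0.0877
```

```bash
cat >> h.py <<'E'
def plan(r,tgt,yaw=None,rows=8):
    s=r.get_state(); Rm=Ro.from_euler('xyz',s['eef_rot'],degrees=True)
    Rt=Ro.from_euler('xyz',[180,0,s['eef_rot'][2] if yaw is None else yaw],degrees=True)
    d=np.array(tgt)-s['tcp_pos']
    print('pos',s['tcp_pos'].round(4),'rot',s['eef_rot'].round(2),'F',s['contact_force'].round(1),'w',round(s['gripper_width'],4),'t',s['time_s'])
    print('slide total',(Rm.inv().apply(d)/.1).round(3),'per row',(Rm.inv().apply(d)/.1/rows).round(4),'after-turn slide',(Rt.inv().apply(d)/.1).round(3),'turn total',((Rm.inv()*Rt).as_rotvec()/1.5).round(4))
E
python3 -c "
from plant import r
from h import *
plan(r,[.5905,.3125,.15],-93,15)"
```

```text
pos [ 0.454  -0.3506  0.2405] rot [ 1.7999e+02  1.0000e-02 -9.3240e+01] F [ 0.9 -0.9 -0.2] w 0.0877 t 1.7
slide total [-6.697 -0.989  0.906] per row [-0.4465 -0.0659  0.0604] after-turn slide [-6.693 -1.016  0.905] turn total [ 0.0001  0.0001 -0.0028]
```

>>> apply_moves(slide=[[-0.446, -0.067, 0], [-0.446, -0.067, 0], [-0.446, -0.067, 0], [-0.446, -0.067, 0], [-0.446, -0.067, 0], [-0.446, -0.067, 0], [-0.446, -0.067, 0], [-0.446, -0.067, 0]], turn=[[0, 0, 0], [0, 0, 0], [0, 0, 0], [0, 0, 0], [0, 0, 0], [0, 0, 0], [0, 0, 0], [0, 0, 0]], jaw=[0, 0, 0, 0, 0, 0, 0, 0])

```text
time_s: 2.5
tcp_pos: [0.5266, 0.0026, 0.2405]
eef_rot: [180.0, 0.0, -93.2]
contact_force: [1.0, 0.0, -0.1]
gripper_width: 0.0873
```

>>> apply_moves(slide=[[-0.446, -0.067, 0], [-0.446, -0.067, 0], [-0.446, -0.067, 0], [-0.446, -0.067, 0], [-0.446, -0.067, 0], [-0.446, -0.067, 0], [-0.446, -0.067, 0], [0, 0, 0]], turn=[[0, 0, 0], [0, 0, 0], [0, 0, 0], [0, 0, 0], [0, 0, 0], [0, 0, 0], [0, 0, 0], [0, 0, 0]], jaw=[0, 0, 0, 0, 0, 0, 0, 0])

```text
time_s: 3.3
tcp_pos: [0.5915, 0.3144, 0.2386]
eef_rot: [179.9, -0.1, -93.0]
contact_force: [0.2, -1.0, -1.2]
gripper_width: 0.0875
```

```bash
python3 -c "
from plant import r
from h import *
plan(r,[.5905,.3125,.06],-93,8)"
```

```text
pos [0.5915 0.3144 0.2386] rot [ 1.7994e+02 -5.0000e-02 -9.3050e+01] F [ 0.2 -1.  -1.2] w 0.0875 t 3.3
slide total [0.018 0.007 1.786] per row [0.0022 0.0009 0.2233] after-turn slide [0.02  0.009 1.786] turn total [ 0.0007 -0.0006 -0.0005]
```

Descend to 60 mm, then check the alignment.

>>> apply_moves(slide=[[0.01, 0.005, 0.3], [0.01, 0.005, 0.3], [0, 0, 0.3], [0, 0, 0.3], [0, 0, 0.3], [0, 0, 0.2], [0, 0, 0.09], [0, 0, 0]], turn=[[0, 0, 0], [0, 0, 0], [0, 0, 0], [0, 0, 0], [0, 0, 0], [0, 0, 0], [0, 0, 0], [0, 0, 0]], jaw=[0, 0, 0, 0, 0, 0, 0, 0])

```text
time_s: 4.1
tcp_pos: [0.5895, 0.3071, 0.0601]
eef_rot: [179.9, -0.1, -93.3]
contact_force: [-1.2, 0.7, 0.8]
gripper_width: 0.0877
```

Run:
```python
from plant import r
from h import *
c=grab(r,'scene','scene1'); plan(r,[.5905,.3125,.017],-93,4)
print(proj(c,r.get_state()['tcp_pos']))
cv2.imwrite('pics/g.png',cv2.resize(c['pixels'][110:220,310:460],None,fx=5,fy=5,interpolation=cv2.INTER_CUBIC))
```

```text
pos [0.5902 0.3077 0.0615] rot [ 1.7998e+02 -4.0000e-02 -9.3240e+01] F [-0.   0.1  0.3] w 0.0876 t 4.15
slide total [-0.048 -0.     0.445] per row [-1.210e-02 -1.000e-04  1.113e-01] after-turn slide [-0.048 -0.     0.445] turn total [ 0.0002 -0.0004 -0.0028]
(379.94442987743287, 170.35661210425485)
```

View pics/g.png

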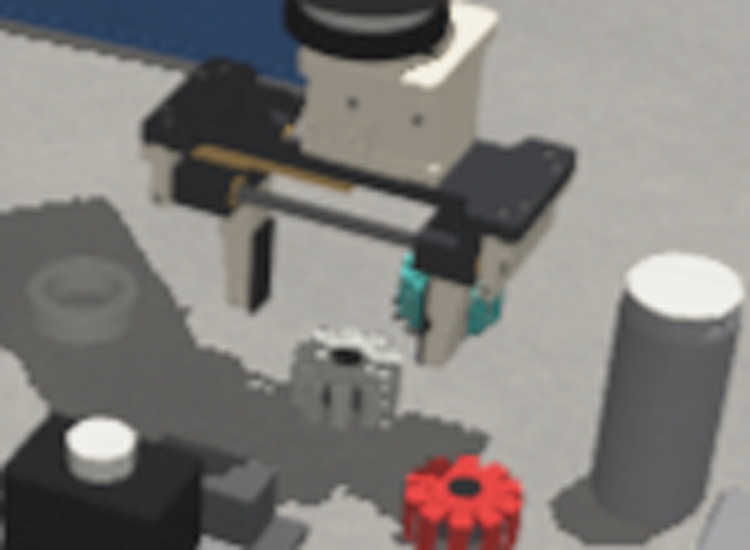

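The fingers stand on either side of the claw pole, whose hub is at crop (345,357). I go down and close gently.

>>> apply_moves(slide=[[-0.024, 0, 0.1], [-0.024, 0, 0.1], [0, 0, 0.1], [0, 0, 0.1], [0, 0, 0.04], [0, 0, 0], [0, 0, 0]], turn=[[0, 0, 0], [0, 0, 0], [0, 0, 0], [0, 0, 0], [0, 0, 0], [0, 0, 0], [0, 0, 0]], jaw=[0, 0, 0, 0, 0, 0, 0], newtons=20)

```text
time_s: 4.85
tcp_pos: [0.5905, 0.3127, 0.0176]
eef_rot: [-180.0, -0.0, -93.2]
contact_force: [0.4, 0.1, 0.2]
gripper_width: 0.0874
```

Run:
```python
from plant import r
from h import *
plan(r,[.5905,.3125,.017],-93,1)
```

```text
pos [0.5905 0.3127 0.0176] rot [-1.800e+02 -1.000e-02 -9.323e+01] F [0.4 0.1 0.2] w 0.0874 t 4.85
slide total [0.002 0.    0.006] per row [0.0017 0.0004 0.0058] after-turn slide [0.002 0.    0.006] turn total [-0.0001 -0.0001 -0.0027]
```

>>> apply_moves(slide=[[0, 0, 0], [0, 0, 0], [0, 0, 0], [0, 0, 0], [0, 0, 0], [0, 0, 0], [0, 0, 0], [0, 0, 0]], turn=[[0, 0, 0], [0, 0, 0], [0, 0, 0], [0, 0, 0], [0, 0, 0], [0, 0, 0], [0, 0, 0], [0, 0, 0]], jaw=[0.15, 0.25, 0.4, 0.5, 0.6, 0.6, 0.6, 0.6], newtons=20)

```text
time_s: 5.65
tcp_pos: [0.5905, 0.3127, 0.0178]
eef_rot: [-180.0, 0.0, -93.2]
contact_force: [-0.6, 0.1, 2.7]
gripper_width: 0.0555
```

Run:
```python
from plant import r
from h import *
plan(r,[.5905,.3125,.2],-93,8)
```

```text
pos [0.5905 0.3127 0.0178] rot [-1.7998e+02  1.0000e-02 -9.3240e+01] F [-0.6  0.1  2.7] w 0.0555 t 5.65
slide total [ 0.002 -0.    -1.822] per row [ 2.000e-04 -0.000e+00 -2.278e-01] after-turn slide [ 0.002  0.    -1.822] turn total [-0.0002  0.0001 -0.0027]
```

The jaws read 55.5 mm, so it is gripped across the full diameter. I lift it and carry it over.

>>> apply_moves(slide=[[0, 0, -0.1], [0, 0, -0.25], [0, 0, -0.35], [0, 0, -0.4], [0, 0, -0.4], [0, 0, -0.3], [0, 0, -0.2], [0, 0, 0]], turn=[[0, 0, 0], [0, 0, 0], [0, 0, 0], [0, 0, 0], [0, 0, 0], [0, 0, 0], [0, 0, 0], [0, 0, 0]], jaw=[0.6, 0.6, 0.6, 0.6, 0.6, 0.6, 0.6, 0.6])

```text
time_s: 6.45
tcp_pos: [0.5914, 0.3134, 0.2216]
eef_rot: [-179.8, 0.2, -93.2]
contact_force: [-0.5, -0.4, -1.9]
gripper_width: 0.0553
```

Run:
```python
from plant import r
from h import *
c=grab(r,'top','top1'); s=grab(r,'scene','scene2')
plan(r,[.578,-.1395,.218],-98.7,12)
cv2.imwrite('pics/i.png',np.hstack([cv2.resize(s['pixels'][70:220,300:450],(400,400),interpolation=cv2.INTER_CUBIC),cv2.resize(c['pixels'][190:290,140:240],(400,400),interpolation=cv2.INTER_CUBIC)]))
```

```text
pos [0.5898 0.3125 0.2173] rot [ 1.7996e+02  2.0000e-02 -9.3250e+01] F [-0.6 -0.4 -4.2] w 0.0556 t 6.55
slide total [ 4.519 -0.138 -0.009] per row [ 0.3766 -0.0115 -0.0007] after-turn slide [ 4.486 -0.567 -0.007] turn total [0.0005 0.0002 0.0634]
```

View pics/i.png

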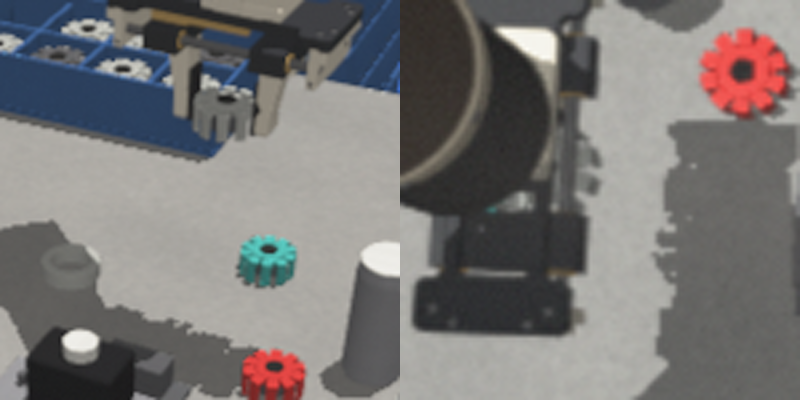

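>>> apply_moves(slide=[[0, 0, 0], [0.2, -0.025, 0], [0.374, -0.047, 0], [0.374, -0.047, 0], [0.374, -0.047, 0], [0.374, -0.047, 0], [0.374, -0.047, 0], [0.374, -0.047, 0]], turn=[[0, 0, 0.063], [0, 0, 0], [0, 0, 0], [0, 0, 0], [0, 0, 0], [0, 0, 0], [0, 0, 0], [0, 0, 0]], jaw=[0.6, 0.6, 0.6, 0.6, 0.6, 0.6, 0.6, 0.6])

```text
time_s: 7.35
tcp_pos: [0.5825, 0.0642, 0.2159]
eef_rot: [179.8, -0.1, -98.6]
contact_force: [0.2, 0.2, -2.1]
gripper_width: 0.0557
```

>>> apply_moves(slide=[[0.374, -0.047, 0], [0.374, -0.047, 0], [0.374, -0.047, 0], [0.374, -0.047, 0], [0.374, -0.047, 0], [0.174, -0.022, 0], [0, 0, 0], [0, 0, 0]], turn=[[0, 0, 0], [0, 0, 0], [0, 0, 0], [0, 0, 0], [0, 0, 0], [0, 0, 0], [0, 0, 0], [0, 0, 0]], jaw=[0.6, 0.6, 0.6, 0.6, 0.6, 0.6, 0.6, 0.6])

```text
time_s: 8.15
tcp_pos: [0.5776, -0.14, 0.2162]
eef_rot: [179.9, -0.0, -98.7]
contact_force: [0.3, 0.2, -2.4]
gripper_width: 0.056
```

Run:
```python
from plant import r
from h import *
plan(r,[.578,-.1395,.075],-98.7,5)
```

```text
pos [ 0.5776 -0.14    0.2162] rot [179.87  -0.   -98.71] F [ 0.3  0.2 -2.4] w 0.056 t 8.15
slide total [-0.006 -0.007  1.412] per row [-0.0012 -0.0013  0.2824] after-turn slide [-0.006 -0.003  1.412] turn total [ 0.0016 -0.     -0.0002]
```

>>> apply_moves(slide=[[0, 0, 0.2], [0, 0, 0.35], [0, 0, 0.35], [0, 0, 0.35], [0, 0, 0.2], [0, 0, 0.11], [0, 0, 0], [0, 0, 0]], turn=[[0, 0, 0], [0, 0, 0], [0, 0, 0], [0, 0, 0], [0, 0, 0], [0, 0, 0], [0, 0, 0], [0, 0, 0]], jaw=[0.6, 0.6, 0.6, 0.6, 0.6, 0.6, 0.6, 0.6])

```text
time_s: 8.95
tcp_pos: [0.5793, -0.1391, 0.0623]
eef_rot: [-179.9, -0.0, -98.6]
contact_force: [0.7, -0.1, -2.3]
gripper_width: 0.0556
```

Run:
```python
from plant import r
from h import *
s=grab(r,'scene','scene3');c=grab(r,'top','top3')
plan(r,[.578,-.1395,.0297],-98.7,5)
p=r.get_state()['tcp_pos']; print(proj(s,[p[0],p[1],p[2]-.0177+.026]),proj(c,[p[0],p[1],p[2]-.0177+.026]))
cv2.imwrite('pics/j.png',cv2.resize(s['pixels'][250:360,225:345],None,fx=5.4,fy=5.4,interpolation=cv2.INTER_CUBIC))
cv2.imwrite('pics/k.png',cv2.resize(c['pixels'][200:285,330:440],None,fx=7,fy=7,interpolation=cv2.INTER_CUBIC))
```

```text
pos [ 0.5797 -0.1393  0.063 ] rot [-1.7986e+02  2.0000e-02 -9.8620e+01] F [ 0.6  0.6 -2.7] w 0.0555 t 9.05
slide total [0.005 0.017 0.333] per row [0.001  0.0035 0.0666] after-turn slide [0.005 0.017 0.333] turn total [-0.0016  0.0002  0.001 ]
(287.1249278752374, 286.21263143451614) (373.14417252662463, 241.29816941561077)
```

View pics/j.png

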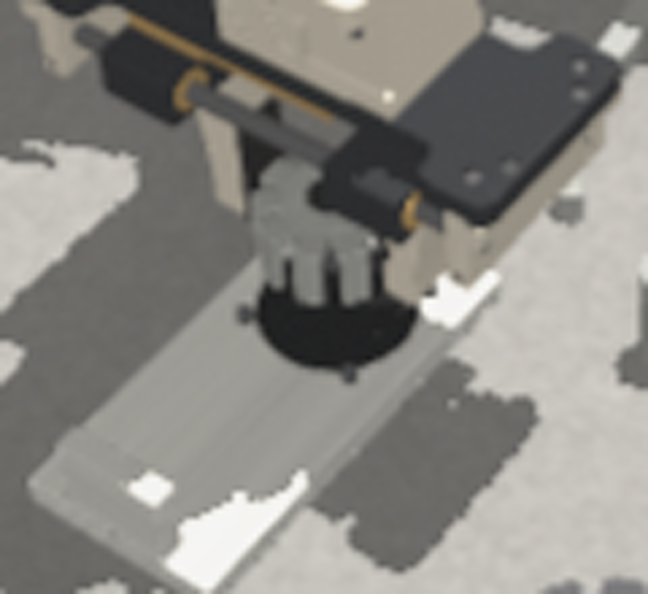

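View pics/k.png

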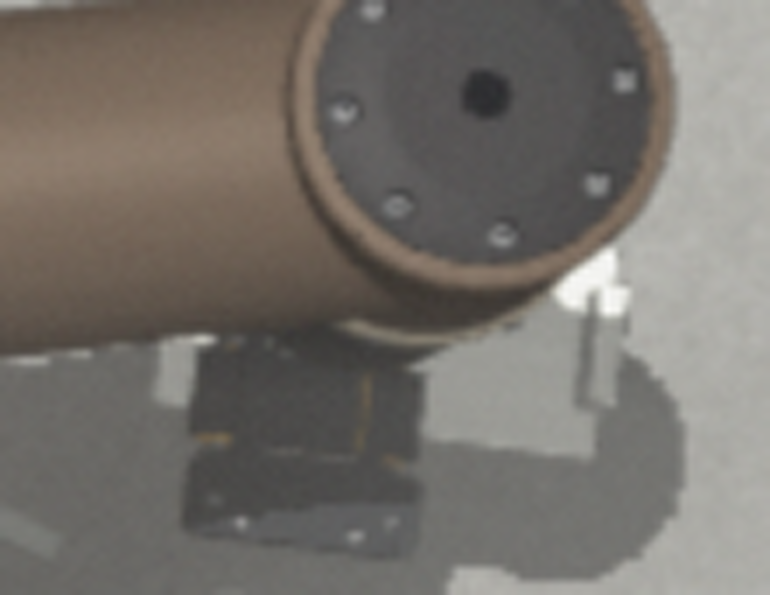

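Run:
```python
from h import *
from scipy.optimize import least_squares
def fit(c,b,z0,z1,guess):
    P=cloud(c); m=np.zeros((480,640),bool); m[b[2]:b[3],b[0]:b[1]]=1; m&=(c['depth']>0)&(P[...,2]>z0)&(P[...,2]<z1)
    m&=np.hypot(P[...,0]-guess[0],P[...,1]-guess[1])<.034
    q=P[m][:,:2]
    f=least_squares(lambda p:np.hypot(*(q-p).T)-.0275,guess,loss='soft_l1',f_scale=.001); return len(q),f.x,np.median(abs(f.fun)),P[m][:,2].min(),P[m][:,2].max(),m
s0=load('scene0'); s3=load('scene3')
print('rotor0',fit(s0,(362,400,170,205),.003,.020,[.588,.312])[:5])
n=fit(s3,(265,300,277,312),.048,.064,[.579,-.139]); print('held',n[:5])
v=s3['pixels'].copy(); v[n[5]]=(0,0,255); cv2.imwrite('pics/l.png',cv2.resize(v[250:360,225:345],None,fx=5.4,fy=5.4,interpolation=cv2.INTER_NEAREST))
P=cloud(s3)
m=np.zeros((480,640),bool); m[275:315,262:300]=1
q=P[m]; h,e=np.histogram(q[:,2],bins=np.arange(0,.1,.005)); print(h)
```

```text
rotor0 (123, array([0.58686733, 0.31330989]), np.float64(0.0015374771635082406), np.float64(0.0030064360225238226), np.float64(0.01989137472444082))
held (108, array([ 0.57652993, -0.13916661]), np.float64(0.0008936188605332546), np.float64(0.04821112242577246), np.float64(0.06397005730270171))
[146   1 406  64   2   0   0   0   0  31  36  50  48 130 203  30  20  16
   3]
```

View pics/l.png

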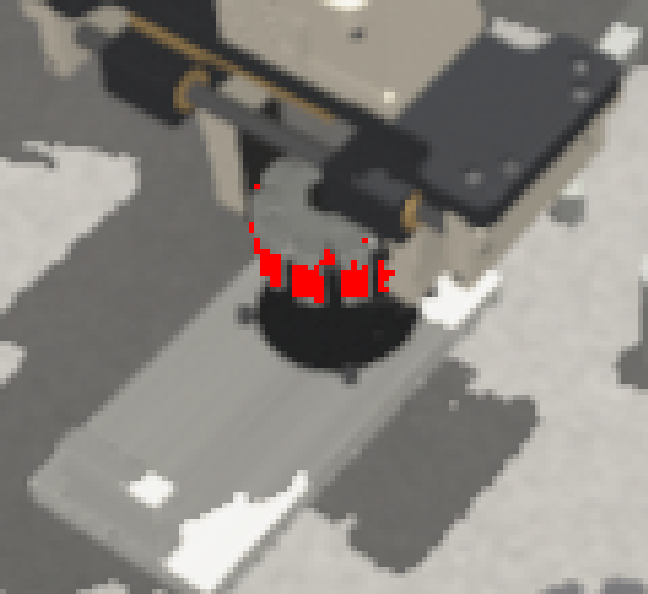

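The held claw pole fits at (0.5765, -0.1392) in the scene camera, and the nest in the same camera is at (0.5765, -0.1397). They agree within about 1 mm, so I lower it slowly.

>>> apply_moves(slide=[[0.002, 0.005, 0.06], [0, 0, 0.06], [0, 0, 0.06], [0, 0, 0.05], [0, 0, 0.03], [0, 0, 0.02], [0, 0, 0]], turn=[[0, 0, 0], [0, 0, 0], [0, 0, 0], [0, 0, 0], [0, 0, 0], [0, 0, 0], [0, 0, 0]], jaw=[0.6, 0.6, 0.6, 0.6, 0.6, 0.6, 0.6])

```text
time_s: 9.75
tcp_pos: [0.578, -0.1397, 0.0332]
eef_rot: [180.0, -0.0, -98.7]
contact_force: [-0.1, -0.5, -2.1]
gripper_width: 0.0553
```

Run:
```python
from plant import r
from h import *
s=grab(r,'scene','scene4')
plan(r,[.579,-.1395,.0297],-98.7,5)
cv2.imwrite('pics/m.png',cv2.resize(s['pixels'][250:360,225:345],None,fx=5.4,fy=5.4,interpolation=cv2.INTER_CUBIC))
```

```text
pos [ 0.5781 -0.1397  0.0335] rot [179.99  -0.   -98.65] F [-0.8  0.3 -2.4] w 0.0555 t 9.8
slide total [-0.003 -0.008  0.038] per row [-0.0006 -0.0017  0.0075] after-turn slide [-0.003 -0.008  0.038] turn total [ 0.0001 -0.0001  0.0005]
```

View pics/m.png

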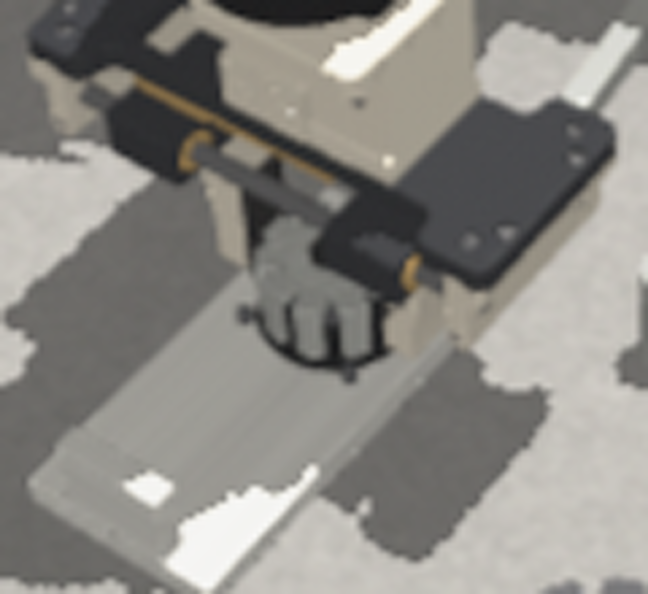

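It is already between the pin tops and the force shows only its weight. I lower the last few millimetres.

>>> apply_moves(slide=[[0, -0.005, 0.012], [0, 0, 0.012], [0, 0, 0.01], [0, 0, 0], [0, 0, 0]], turn=[[0, 0, 0], [0, 0, 0], [0, 0, 0], [0, 0, 0], [0, 0, 0]], jaw=[0.6, 0.6, 0.6, 0.6, 0.6])

```text
time_s: 10.3
tcp_pos: [0.5786, -0.1397, 0.0302]
eef_rot: [-180.0, -0.0, -98.6]
contact_force: [0.5, -0.1, -2.0]
gripper_width: 0.0558
```

>>> apply_moves(slide=[[0, 0, 0.005], [0, 0, 0.005], [0, 0, 0.005], [0, 0, 0], [0, 0, 0]], turn=[[0, 0, 0], [0, 0, 0], [0, 0, 0], [0, 0, 0], [0, 0, 0]], jaw=[0.6, 0.6, 0.6, 0.6, 0.6])

```text
time_s: 10.8
tcp_pos: [0.5787, -0.1397, 0.0297]
eef_rot: [-180.0, -0.0, -98.6]
contact_force: [-2.5, 1.6, 7.8]
gripper_width: 0.0556
```

It touched at the expected height, 0.0297 m. I release it.

>>> apply_moves(slide=[[0, 0, -0.005], [0, 0, 0], [0, 0, 0], [0, 0, 0], [0, 0, 0], [0, 0, 0]], turn=[[0, 0, 0], [0, 0, 0], [0, 0, 0], [0, 0, 0], [0, 0, 0], [0, 0, 0]], jaw=[0.55, 0.45, 0.3, 0.2, 0.1, 0.1])

```text
time_s: 11.4
tcp_pos: [0.5787, -0.1397, 0.029]
eef_rot: [180.0, -0.0, -98.7]
contact_force: [0.2, -0.2, -0.0]
gripper_width: 0.0772
```

>>> apply_moves(slide=[[0, 0, -0.05], [0, 0, -0.1], [0, 0, -0.2], [0, 0, -0.3], [0, 0, -0.3], [0, 0, -0.25], [0, 0, 0], [0, 0, 0]], turn=[[0, 0, 0], [0, 0, 0], [0, 0, 0], [0, 0, 0], [0, 0, 0], [0, 0, 0], [0, 0, 0], [0, 0, 0]], jaw=[0.1, 0.1, 0.1, 0.1, 0.1, 0.1, 0.1, 0.1])

```text
time_s: 12.2
tcp_pos: [0.5789, -0.1396, 0.1505]
eef_rot: [-179.9, 0.0, -98.7]
contact_force: [0.0, -0.1, -0.5]
gripper_width: 0.0788
```

Run:
```python
from plant import r
from h import *
s=grab(r,'scene','scene5')
plan(r,[.5615,-.2535,.15],-98.7,4)
cv2.imwrite('pics/n.png',cv2.resize(s['pixels'][250:370,215:345],None,fx=5,fy=5,interpolation=cv2.INTER_CUBIC))
```

```text
pos [ 0.5783 -0.1397  0.1495] rot [-1.7998e+02  2.0000e-02 -9.8660e+01] F [ 0.2  0.2 -0.1] w 0.0786 t 12.25
slide total [ 1.151 -0.005 -0.006] per row [ 0.2877 -0.0012 -0.0014] after-turn slide [ 1.151 -0.006 -0.005] turn total [-0.0002  0.0002  0.0004]
```

View pics/n.png

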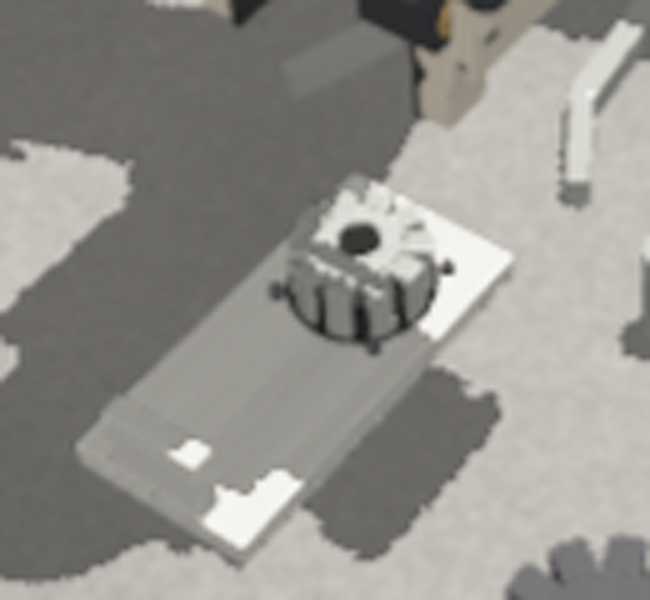

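Run:
```python
from h import *
s=load('scene5'); P=cloud(s)
m=np.zeros((480,640),bool); m[284:312,270:304]=1
m&=(P[...,2]>.033)&(P[...,2]<.045); q=P[m]; print(len(q),np.median(q[:,2]),cv2.minEnclosingCircle(q[:,:2].astype(np.float32)))
A=np.c_[q[:,:2]-q[:,:2].mean(0),np.ones(len(q))]; print('tilt deg,z',np.degrees(np.linalg.lstsq(A,q[:,2],rcond=None)[0][:2]),q[:,2].mean())
X=lambda x,y,z:at_z(s,215+x/5-.4,250+y/5-.4,z)
print('hub',X(360,240,.038)); pins=[(445,268),(374,347),(277,290)]
print('corners',X(513,258,.012),X(240,565,.0),[X(*p,.017) for p in pins], 'pin diag mid',(X(445,268,.017)+X(277,290,.017))/2)
```

```text
489 0.03815531163374426 ((0.5756846070289612, -0.1403486132621765), 0.029296960681676865)
tilt deg,z [-0.49964831  0.88065815] 0.038115566006256346
hub [ 0.57623289 -0.1393806   0.038     ]
corners [ 0.6222428  -0.10211189  0.012     ] [ 0.5946406  -0.26352769  0.        ] [array([ 0.60279679, -0.12198482,  0.017     ]), array([ 0.59702381, -0.16812163,  0.017     ]), array([ 0.54955891, -0.15992838,  0.017     ])] pin diag mid [ 0.57617785 -0.1409566   0.017     ]
```

>>> apply_moves(slide=[[0.2, 0, 0], [0.3, 0, 0], [0.3, 0, 0], [0.25, 0, 0], [0.1, 0, 0], [0, 0, 0]], turn=[[0, 0, 0], [0, 0, 0], [0, 0, 0], [0, 0, 0], [0, 0, 0], [0, 0, 0]], jaw=[0.1, 0.1, 0.1, 0.1, 0.1, 0.1])

```text
time_s: 12.85
tcp_pos: [0.5604, -0.2544, 0.148]
eef_rot: [179.9, 0.0, -98.8]
contact_force: [-1.1, -0.3, -0.4]
gripper_width: 0.0791
```

Run:
```python
from plant import r
from h import *
s=grab(r,'top','top6')
plan(r,[.5617,-.253,.06],-98.7,4)
cv2.imwrite('pics/o.png',cv2.resize(s['pixels'][205:285,340:440],None,fx=7.5,fy=7.5,interpolation=cv2.INTER_CUBIC))
```

```text
pos [ 0.5607 -0.2536  0.1482] rot [ 1.799e+02  1.000e-02 -9.873e+01] F [-0.   0.5 -1.5] w 0.0788 t 12.9
slide total [-0.007 -0.01   0.882] per row [-0.0019 -0.0025  0.2205] after-turn slide [-0.008 -0.009  0.882] turn total [ 0.0011  0.0001 -0.0003]
```

View pics/o.png

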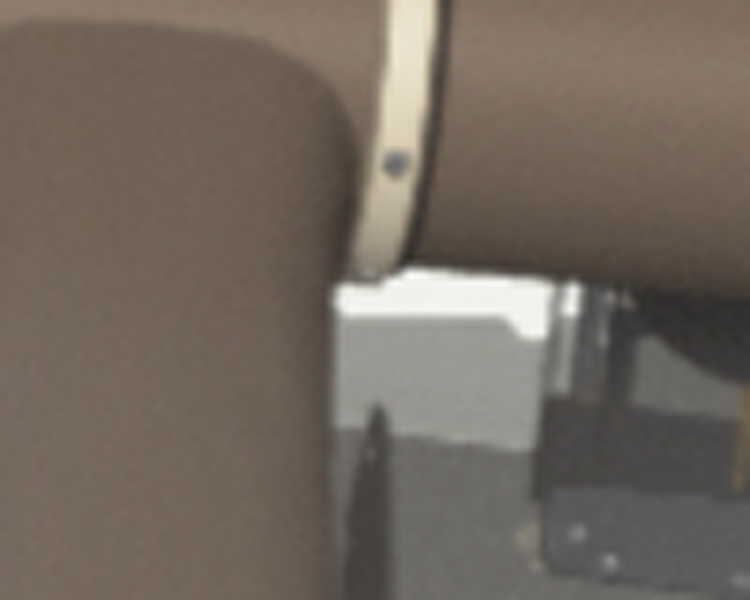

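The claw pole is seated: its top is at 38 mm and flat within measuring noise. The top view is mostly hidden by the arm. I go down on the fin.

>>> apply_moves(slide=[[-0.008, -0.008, 0.2], [0, 0, 0.3], [0, 0, 0.3], [0, 0, 0.2], [0, 0, 0.1], [0, 0, 0.06], [0, 0, 0], [0, 0, 0]], turn=[[0, 0, 0], [0, 0, 0], [0, 0, 0], [0, 0, 0], [0, 0, 0], [0, 0, 0], [0, 0, 0], [0, 0, 0]], jaw=[0.1, 0.1, 0.1, 0.1, 0.1, 0.1, 0.1, 0.1])

```text
time_s: 13.7
tcp_pos: [0.563, -0.2527, 0.0341]
eef_rot: [-179.9, -0.0, -98.6]
contact_force: [0.8, 0.2, 0.6]
gripper_width: 0.079
```

Run:
```python
from plant import r
from h import *
s=grab(r,'scene','scene7')
plan(r,[.5617,-.253,.032],-98.7,4)
cv2.imwrite('pics/p.png',cv2.resize(s['pixels'][250:370,215:345],None,fx=5,fy=5,interpolation=cv2.INTER_CUBIC))
```

```text
pos [ 0.563  -0.2528  0.0343] rot [-1.799e+02 -1.000e-02 -9.863e+01] F [-1.1 -0.7  0.7] w 0.0787 t 13.75
slide total [0.004 0.013 0.023] per row [0.0011 0.0032 0.0057] after-turn slide [0.004 0.013 0.023] turn total [-0.0012 -0.0001  0.0008]
```

View pics/p.png

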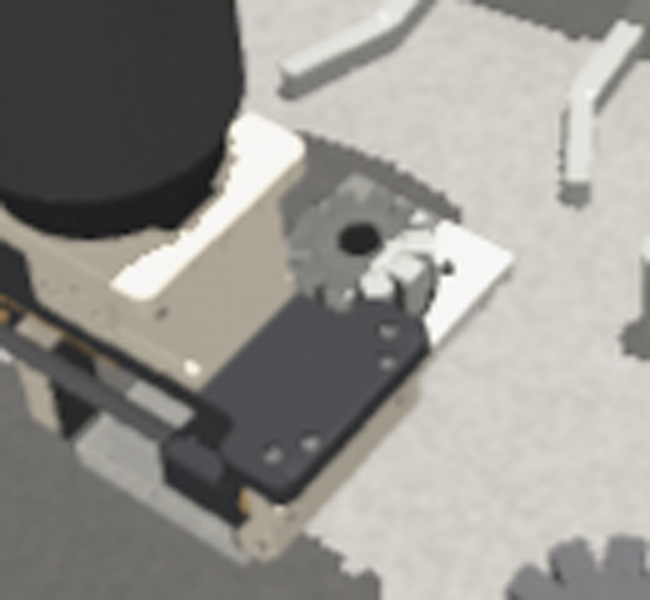

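>>> apply_moves(slide=[[0.004, 0.012, 0.02], [0, 0, 0], [0, 0, 0], [0, 0, 0], [0, 0, 0], [0, 0, 0], [0, 0, 0], [0, 0, 0]], turn=[[0, 0, 0], [0, 0, 0], [0, 0, 0], [0, 0, 0], [0, 0, 0], [0, 0, 0], [0, 0, 0], [0, 0, 0]], jaw=[0.2, 0.3, 0.4, 0.45, 0.5, 0.6, 0.7, 0.7], newtons=30)

```text
time_s: 14.55
tcp_pos: [0.5609, -0.253, 0.0312]
eef_rot: [180.0, -0.0, -98.7]
contact_force: [0.3, 0.2, 1.7]
gripper_width: 0.0436
```

Run:
```python
from plant import r
from h import *
plan(r,[.5617,-.253,.032],-92,4)
```

```text
pos [ 0.5609 -0.253   0.0312] rot [179.99  -0.   -98.65] F [0.3 0.2 1.7] w 0.0436 t 14.55
slide total [-0.001 -0.008 -0.008] per row [-0.0002 -0.0019 -0.002 ] after-turn slide [-0.    -0.008 -0.008] turn total [ 0.0001 -0.     -0.0774]
```

The fin is pinched (43.6 mm). Before moving the carrier I refine the lane pose from the first pictures.

Run:
```python
from h import *
def line(c,box,thr):
    u0,u1,v0,v1=box; g=c['pixels'][v0:v1,u0:u1].mean(2); m=g>thr
    v,u=np.nonzero(m); q=np.array([at_z(c,a+u0,b+v0,.014)[:2] for a,b in zip(u,v)]); return q
c=load('top0')
b=lambda x0,x1,y0,y1:(int(230+x0/6.9),int(230+x1/6.9)+1,int(210+y0/6.9),int(210+y1/6.9)+1)
allq={}
for n,bx in dict(Ln=(508,610,125,185),Lf=(222,295,125,185),Rn=(512,615,385,440),Rf=(215,290,380,440)).items():
    bb=b(*bx); g=c['pixels'][bb[2]:bb[3],bb[0]:bb[1]].mean(2)
    q=line(c,bb,195); allq[n]=q; print(n,len(q),q.mean(0),g.max(),np.median(g))
for s in 'LR':
    q=np.vstack([allq[s+'n'],allq[s+'f']]); p=np.polyfit(q[:,1],q[:,0],1); print(s,'x=%.4f*y+%.4f'%tuple(p),'yaw',90-np.degrees(np.arctan(p[0])),'x at y=0,.08,.14',np.polyval(p,[0,.08,.14]))
```

```text
Ln 37 [0.61359039 0.01573114] 200.66666666666666 169.66666666666669
Lf 34 [0.61723941 0.12872703] 208.66666666666666 175.0
Rn 8 [0.51555325 0.00530978] 200.66666666666666 173.83333333333331
Rf 37 [0.52163306 0.1305667 ] 208.66666666666666 164.0
L x=0.0323*y+0.6131 yaw 88.14767901875976 x at y=0,.08,.14 [0.61307909 0.61566632 0.61760675]
R x=0.0477*y+0.5154 yaw 87.267256208737 x at y=0,.08,.14 [0.51538293 0.51920146 0.52206535]
```

Lane centre line: x ≈ 0.5644 + 0.035·y, yaw ≈ 88°, mouth at y ≈ -0.008. I square the carrier up in the open.

>>> apply_moves(slide=[[0, 0.013, -0.005], [0, 0.014, 0], [0, 0.014, 0], [0, 0.013, 0], [0, 0, 0], [0, 0, 0]], turn=[[0, 0, -0.0193], [0, 0, -0.0194], [0, 0, -0.0194], [0, 0, -0.0193], [0, 0, 0], [0, 0, 0]], jaw=[0.7, 0.7, 0.7, 0.7, 0.7, 0.7])

```text
time_s: 15.15
tcp_pos: [0.5548, -0.2523, 0.0314]
eef_rot: [179.9, 0.0, -92.0]
contact_force: [0.7, 1.8, -3.5]
gripper_width: 0.0435
```

Run:
```python
from plant import r
from h import *
s=grab(r,'scene','scene8')
plan(r,[.5555,-.253,.032],-92,4)
cv2.imwrite('pics/q.png',cv2.resize(s['pixels'][210:370,215:395],None,fx=4,fy=3.7,interpolation=cv2.INTER_CUBIC))
```

```text
pos [ 0.5548 -0.2523  0.0314] rot [ 1.7991e+02  1.0000e-02 -9.2000e+01] F [-0.5  0.9 -2.6] w 0.0435 t 15.2
slide total [ 0.007 -0.007 -0.006] per row [ 0.0018 -0.0017 -0.0016] after-turn slide [ 0.007 -0.007 -0.006] turn total [ 0.001   0.0001 -0.    ]
```

View pics/q.png

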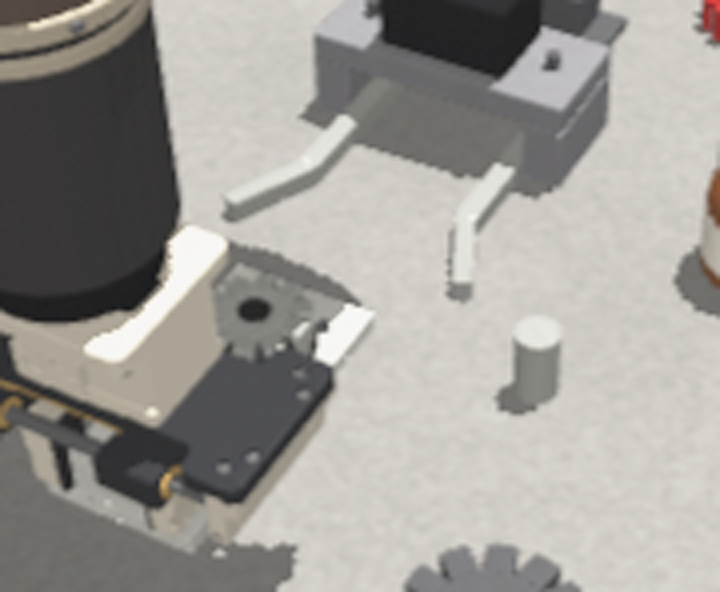

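Run:
```python
from plant import r
from h import *
c=grab(r,'top','top9'); P=cloud(c)
for u in range(250,420,20): print(u,[tuple(P[v,u].round(2)) for v in (200,220,250,280,310)])
```

```text
250 [(np.float64(0.7), np.float64(0.17), np.float64(-0.0)), (np.float64(0.65), np.float64(0.18), np.float64(0.0)), (np.float64(0.57), np.float64(0.17), np.float64(0.03)), (np.float64(0.49), np.float64(0.18), np.float64(0.0)), (np.float64(0.42), np.float64(0.18), np.float64(0.0))]
270 [(np.float64(0.7), np.float64(0.12), np.float64(0.01)), (np.float64(0.65), np.float64(0.12), np.float64(-0.0)), (np.float64(0.57), np.float64(0.12), np.float64(0.01)), (np.float64(0.49), np.float64(0.13), np.float64(-0.01)), (np.float64(0.42), np.float64(0.13), np.float64(-0.0))]
290 [(np.float64(0.7), np.float64(0.07), np.float64(-0.0)), (np.float64(0.64), np.float64(0.07), np.float64(0.06)), (np.float64(0.56), np.float64(0.07), np.float64(0.11)), (np.float64(0.49), np.float64(0.07), np.float64(0.01)), (np.float64(0.41), np.float64(0.07), np.float64(0.01))]
310 [(np.float64(0.7), np.float64(0.02), np.float64(0.0)), (np.float64(0.65), np.float64(0.02), np.float64(-0.01)), (np.float64(0.57), np.float64(0.02), np.float64(0.0)), (np.float64(0.49), np.float64(0.02), np.float64(-0.0)), (np.float64(0.41), np.f
[... 773 characters left out ...]
oat64(0.53)), (np.float64(0.46), np.float64(-0.07), np.float64(0.6)), (np.float64(0.42), np.float64(-0.07), np.float64(0.65))]
390 [(np.float64(0.7), np.float64(-0.2), np.float64(-0.0)), (np.float64(0.58), np.float64(-0.13), np.float64(0.44)), (np.float64(0.52), np.float64(-0.13), np.float64(0.4)), (np.float64(0.49), np.float64(-0.19), np.float64(0.0)), (np.float64(0.41), np.float64(-0.18), np.float64(0.0))]
410 [(np.float64(0.7), np.float64(-0.25), np.float64(-0.01)), (np.float64(0.58), np.float64(-0.17), np.float64(0.44)), (np.float64(0.52), np.float64(-0.17), np.float64(0.41)), (np.float64(0.48), np.float64(-0.22), np.float64(0.12)), (np.float64(0.41), np.float64(-0.24), np.float64(0.0))]
```

View pics/top9.png

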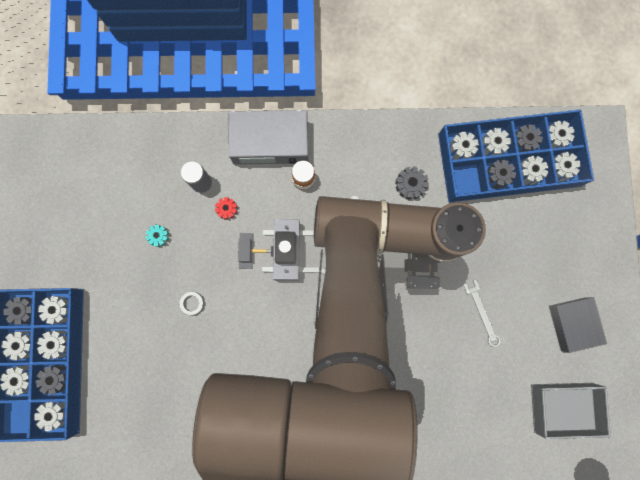

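The arm's links stay about 0.3 m above the bridge (tops at 0.41–0.44). I feed the carrier toward the mouth.

>>> apply_moves(slide=[[-0.05, -0.005, 0.004], [-0.1, 0, 0], [-0.1, 0, 0], [-0.1, 0, 0], [-0.1, 0, 0], [-0.1, 0, 0], [-0.05, 0, 0], [0, 0, 0]], turn=[[0, 0, 0], [0, 0, 0], [0, 0, 0], [0, 0, 0], [0, 0, 0], [0, 0, 0], [0, 0, 0], [0, 0, 0]], jaw=[0.7, 0.7, 0.7, 0.7, 0.7, 0.7, 0.7, 0.7])

```text
time_s: 16.05
tcp_pos: [0.5583, -0.1912, 0.0312]
eef_rot: [-180.0, 0.0, -91.9]
contact_force: [-0.6, 2.7, -1.9]
gripper_width: 0.0436
```

Run:
```python
from plant import r
from h import *
s=grab(r,'scene','scene10')
plan(r,[.5644+.035*-.193,-.193,.032],-92,4)
# predicted line of carrier nose corners + rails in scene cam (x bias -3mm)
cv2.imwrite('pics/s.png',cv2.resize(s['pixels'][200:340,230:390],None,fx=5,fy=4.2,interpolation=cv2.INTER_CUBIC))
```

```text
pos [ 0.5583 -0.1915  0.0312] rot [ 1.800e+02  3.000e-02 -9.196e+01] F [-0.6  2.6 -1.8] w 0.0432 t 16.1
slide total [ 0.015  0.006 -0.008] per row [ 0.0038  0.0014 -0.002 ] after-turn slide [ 0.015  0.006 -0.008] turn total [0.     0.0004 0.0004]
```

View pics/s.png

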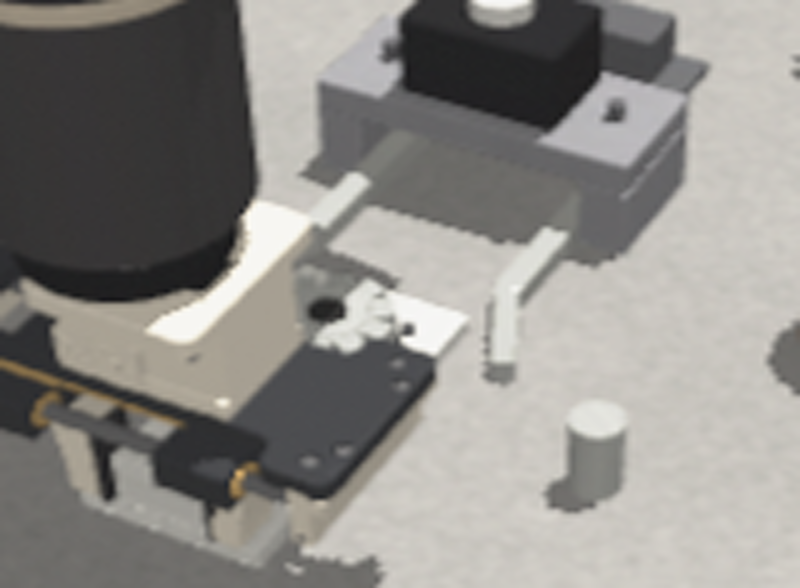

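Run:
```python
from h import *
s=load('scene10'); X=lambda x,y,z:at_z(s,230+x/5-.4,200+y/4.2-.4,z)
print('nose R corner',X(468,320,.012),X(370,282,.012)); 
print('rail R inner mouth/far',X(498,290,.014),X(545,228,.014),'outer',X(519,294,.014))
print('rail L',X(370,182,.014),X(325,225,.014))
g=s['pixels'][235:300,290:350]; cv2.imwrite('pics/t.png',cv2.resize(g,None,fx=10,fy=9,interpolation=cv2.INTER_CUBIC))
```

```text
nose R corner [ 0.60217523 -0.03491524  0.012     ] [ 0.55310161 -0.02899351  0.012     ]
rail R inner mouth/far [ 0.60518963 -0.01259742  0.014     ] [0.60395518 0.03667711 0.014     ] outer [ 0.61432452 -0.01134153  0.014     ]
rail L [0.5189508  0.03537643 0.014     ] [ 0.51688428 -0.00232048  0.014     ]
```

View pics/t.png

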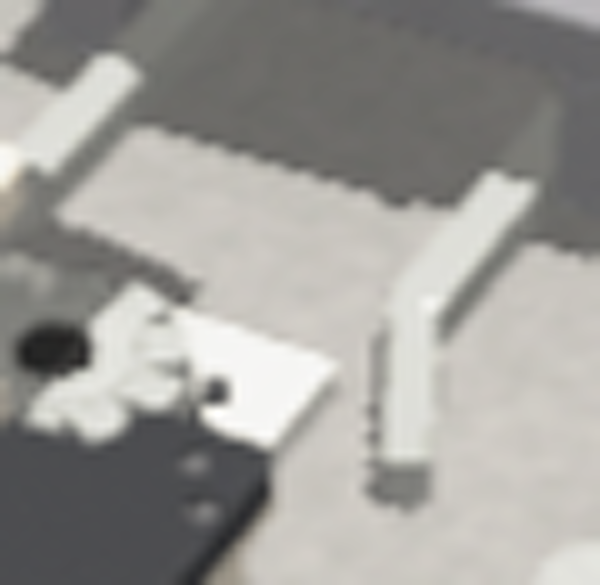

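Run:
```python
from h import *
s=load('scene10'); X=lambda x,y,z:at_z(s,290+(x+.5)/10-.5,235+(y+.5)/9-.5,z)[:2].round(4)
print('nose',X(335,368,.012),X(190,308,.012),'R tail-ward edge',X(275,446,.012))
print('R in',X(393,300,.014),X(492,172,.014),'R out',X(438,302,.014),X(537,188,.014))
print('L in',X(52,168,.014),X(140,78,.014),'L out',X(20,145,.014),X(105,52,.014))
print('hub',X(55,350,.038))
```

```text
nose [ 0.6015 -0.0342] [ 0.5653 -0.0299] R tail-ward edge [ 0.6013 -0.0614]
R in [ 0.6036 -0.0109] [0.604  0.0374] R out [ 0.6123 -0.0074] [0.6151 0.0366]
L in [ 0.5173 -0.0023] [0.5193 0.0345] L out [0.507  0.0018] [0.5077 0.0396]
hub [ 0.5598 -0.0759]
```

The carrier sits about 1.2 mm toward +x of the lane centre. I trim that and go on, watching the side force.

>>> apply_moves(slide=[[-0.04, 0.012, 0], [-0.06, 0, 0], [-0.06, 0, 0], [-0.06, 0, 0], [-0.06, 0, 0], [-0.06, 0, 0], [-0.04, 0, 0], [0, 0, 0]], turn=[[0, 0, 0], [0, 0, 0], [0, 0, 0], [0, 0, 0], [0, 0, 0], [0, 0, 0], [0, 0, 0], [0, 0, 0]], jaw=[0.7, 0.7, 0.7, 0.7, 0.7, 0.7, 0.7, 0.7])

```text
time_s: 16.9
tcp_pos: [0.5584, -0.1534, 0.0312]
eef_rot: [-180.0, 0.0, -92.0]
contact_force: [-0.6, 2.6, -2.6]
gripper_width: 0.0439
```

Run:
```python
from plant import r
from h import *
s=grab(r,'scene','scene11')
plan(r,[.5644+.035*-.153-.0006,-.153,.032],-92,4); print(r.get_state()['moment'])
cv2.imwrite('pics/w.png',cv2.resize(s['pixels'][215:300,270:370],None,fx=7.5,fy=7,interpolation=cv2.INTER_CUBIC))
```

```text
pos [ 0.5584 -0.1536  0.0312] rot [-1.7999e+02  3.0000e-02 -9.1970e+01] F [-0.7  1.9 -1.9] w 0.0437 t 16.95
slide total [-0.006  0.    -0.008] per row [-0.0014  0.     -0.002 ] after-turn slide [-0.006  0.    -0.008] turn total [-0.0001  0.0004  0.0003]
[0.90862099 0.26513935 0.01968247]
```

View pics/w.png

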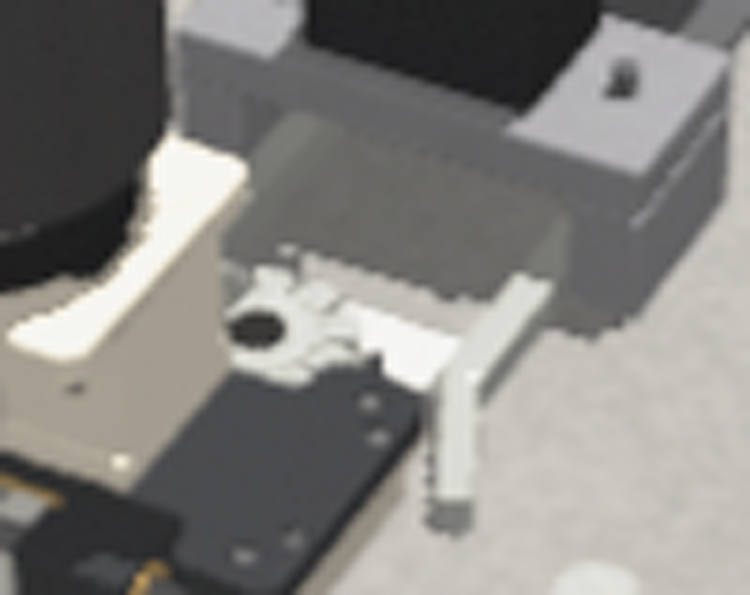

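The nose is at the mouth, about (455,345) in the crop, with no side force. I go on slowly.

>>> apply_moves(slide=[[-0.05, 0, 0], [-0.05, 0, 0], [-0.05, 0, 0], [-0.05, 0, 0], [0, 0, 0]], turn=[[0, 0, 0], [0, 0, 0], [0, 0, 0], [0, 0, 0], [0, 0, 0]], jaw=[0.7, 0.7, 0.7, 0.7, 0.7])

```text
time_s: 17.45
tcp_pos: [0.5591, -0.1335, 0.0312]
eef_rot: [-180.0, 0.0, -92.0]
contact_force: [-1.0, 3.0, -1.0]
gripper_width: 0.0436
```

>>> apply_moves(slide=[[-0.06, 0, 0], [-0.06, 0, 0], [-0.06, 0, 0], [-0.06, 0, 0], [-0.06, 0, 0]], turn=[[0, 0, 0], [0, 0, 0], [0, 0, 0], [0, 0, 0], [0, 0, 0]], jaw=[0.7, 0.7, 0.7, 0.7, 0.7])

```text
time_s: 17.95
tcp_pos: [0.5601, -0.1039, 0.0313]
eef_rot: [180.0, -0.0, -92.0]
contact_force: [0.9, -2.7, -1.3]
gripper_width: 0.0435
```

Run:
```python
from plant import r
from h import *
s=grab(r,'scene','scene12')
plan(r,[.5644+.035*-.103-.0006,-.103,.032],-92,4)
P=cloud(s); m=np.zeros((480,640),bool); m[225:275,285:340]=1; m&=(P[...,2]>.032)&(P[...,2]<.048)&(np.hypot(P[...,0]-.558,P[...,1]-.011)<.03); print(m.sum(),np.median(P[m][:,2]),np.percentile(P[m][:,2],[5,95]))
cv2.imwrite('pics/x.png',cv2.resize(s['pixels'][205:290,270:370],None,fx=7.5,fy=7,interpolation=cv2.INTER_CUBIC))
```

```text
pos [ 0.5602 -0.1031  0.0312] rot [-1.7999e+02  2.0000e-02 -9.1980e+01] F [-0.1  0.7 -2.4] w 0.0431 t 18.0
slide total [-0.001 -0.    -0.008] per row [-0.0004 -0.     -0.0019] after-turn slide [-0.001 -0.    -0.008] turn total [-0.0001  0.0002  0.0002]
144 0.03874692168751523 [0.0363298  0.04144889]
```

View pics/x.png

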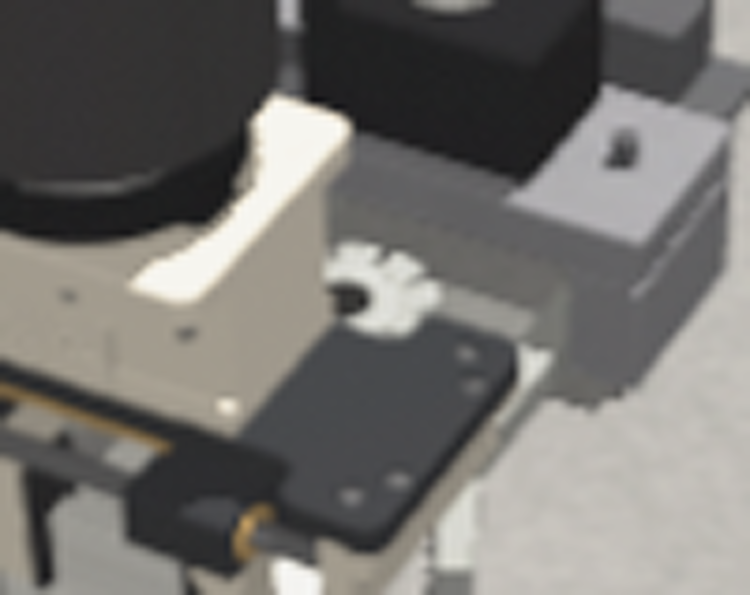

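The claw pole is flat at 38–39 mm and about to go under the bridge. I continue to just before the earliest buffer position.

>>> apply_moves(slide=[[-0.06, 0, 0], [-0.08, 0, 0], [-0.08, 0, 0], [-0.08, 0, 0], [-0.08, 0, 0], [-0.06, 0, 0], [0, 0, 0], [0, 0, 0]], turn=[[0, 0, 0], [0, 0, 0], [0, 0, 0], [0, 0, 0], [0, 0, 0], [0, 0, 0], [0, 0, 0], [0, 0, 0]], jaw=[0.7, 0.7, 0.7, 0.7, 0.7, 0.7, 0.7, 0.7])

```text
time_s: 18.8
tcp_pos: [0.5617, -0.0598, 0.0312]
eef_rot: [-180.0, 0.0, -92.0]
contact_force: [0.6, 1.9, -1.7]
gripper_width: 0.0436
```

>>> apply_moves(slide=[[-0.02, 0, 0], [-0.02, 0, 0]], turn=[[0, 0, 0], [0, 0, 0]], jaw=[0.7, 0.7])

```text
time_s: 19.0
tcp_pos: [0.5617, -0.0569, 0.0313]
eef_rot: [180.0, -0.0, -92.0]
contact_force: [-0.8, -2.3, -2.4]
gripper_width: 0.0434
```

>>> apply_moves(slide=[[-0.02, 0, 0], [-0.02, 0, 0]], turn=[[0, 0, 0], [0, 0, 0]], jaw=[0.7, 0.7])

```text
time_s: 19.2
tcp_pos: [0.5618, -0.0526, 0.0313]
eef_rot: [180.0, -0.0, -92.0]
contact_force: [0.4, -3.4, -1.8]
gripper_width: 0.0438
```

>>> apply_moves(slide=[[-0.01, 0, 0], [-0.01, 0, 0]], turn=[[0, 0, 0], [0, 0, 0]], jaw=[0.7, 0.7])

```text
time_s: 19.4
tcp_pos: [0.5619, -0.0504, 0.0313]
eef_rot: [180.0, -0.0, -92.0]
contact_force: [0.3, -1.5, -1.2]
gripper_width: 0.0439
```

>>> apply_moves(slide=[[-0.01, 0, 0], [-0.01, 0, 0]], turn=[[0, 0, 0], [0, 0, 0]], jaw=[0.7, 0.7])

```text
time_s: 19.6
tcp_pos: [0.562, -0.0484, 0.0313]
eef_rot: [-180.0, 0.0, -92.0]
contact_force: [0.1, -2.6, -1.7]
gripper_width: 0.0437
```

>>> apply_moves(slide=[[-0.01, 0, 0], [-0.01, 0, 0]], turn=[[0, 0, 0], [0, 0, 0]], jaw=[0.7, 0.7])

```text
time_s: 19.8
tcp_pos: [0.5621, -0.0464, 0.0313]
eef_rot: [180.0, -0.0, -92.0]
contact_force: [1.4, -4.1, -2.1]
gripper_width: 0.0438
```

>>> apply_moves(slide=[[-0.01, 0, 0], [-0.01, 0, 0]], turn=[[0, 0, 0], [0, 0, 0]], jaw=[0.7, 0.7])

```text
time_s: 20.0
tcp_pos: [0.562, -0.045, 0.0313]
eef_rot: [180.0, -0.0, -92.0]
contact_force: [0.7, -8.2, -1.9]
gripper_width: 0.0439
```

The buffer was met at TCP y ≈ -0.0469: the force rises about 3 N/mm over the ~2.5 N drag. I lean in to about 3.4 mm compression.

>>> apply_moves(slide=[[-0.008, 0, 0], [-0.006, 0, 0]], turn=[[0, 0, 0], [0, 0, 0]], jaw=[0.7, 0.7])

```text
time_s: 20.2
tcp_pos: [0.562, -0.0441, 0.0314]
eef_rot: [180.0, -0.1, -92.0]
contact_force: [-0.2, -11.1, -1.6]
gripper_width: 0.0434
```

>>> apply_moves(slide=[[-0.005, 0, 0], [0, 0, 0]], turn=[[0, 0, 0], [0, 0, 0]], jaw=[0.7, 0.7])

```text
time_s: 20.4
tcp_pos: [0.5619, -0.0437, 0.0314]
eef_rot: [180.0, -0.1, -92.0]
contact_force: [0.7, -10.9, -0.7]
gripper_width: 0.0438
```

>>> apply_moves(slide=[[0, 0, 0], [0, 0, 0], [0, 0, 0], [0, 0, 0]], turn=[[0, 0, 0], [0, 0, 0], [0, 0, 0], [0, 0, 0]], jaw=[0.7, 0.7, 0.7, 0.7])

```text
time_s: 20.8
tcp_pos: [0.562, -0.0437, 0.0314]
eef_rot: [180.0, -0.1, -92.0]
contact_force: [0.1, -10.1, -0.7]
gripper_width: 0.0437
```

It held about 10 N for over half a second. Now I ease back to about 1 mm compression so that letting go will not kick the carrier off the pad.

>>> apply_moves(slide=[[0, 0, 0], [0, 0, 0], [0.005, 0, 0], [0.005, 0, 0], [0.005, 0, 0], [0.005, 0, 0], [0, 0, 0], [0, 0, 0]], turn=[[0, 0, 0], [0, 0, 0], [0, 0, 0], [0, 0, 0], [0, 0, 0], [0, 0, 0], [0, 0, 0], [0, 0, 0]], jaw=[0.7, 0.7, 0.7, 0.7, 0.7, 0.7, 0.7, 0.7])

```text
time_s: 21.6
tcp_pos: [0.5621, -0.0449, 0.0313]
eef_rot: [180.0, -0.0, -92.0]
contact_force: [-0.6, -5.8, -2.0]
gripper_width: 0.0438
```

>>> apply_moves(slide=[[0.004, 0, 0], [0.004, 0, 0], [0, 0, 0], [0, 0, 0]], turn=[[0, 0, 0], [0, 0, 0], [0, 0, 0], [0, 0, 0]], jaw=[0.7, 0.7, 0.7, 0.7])

```text
time_s: 22.0
tcp_pos: [0.5621, -0.0453, 0.0312]
eef_rot: [180.0, -0.0, -92.0]
contact_force: [-0.7, -4.4, -1.1]
gripper_width: 0.0438
```

>>> apply_moves(slide=[[0.004, 0, 0], [0.004, 0, 0], [0, 0, 0], [0, 0, 0]], turn=[[0, 0, 0], [0, 0, 0], [0, 0, 0], [0, 0, 0]], jaw=[0.7, 0.7, 0.7, 0.7])

```text
time_s: 22.4
tcp_pos: [0.5621, -0.046, 0.0312]
eef_rot: [-180.0, 0.0, -92.0]
contact_force: [-0.2, -2.1, -3.0]
gripper_width: 0.0432
```

>>> apply_moves(slide=[[0.003, 0, 0], [0, 0, 0], [0, 0, 0]], turn=[[0, 0, 0], [0, 0, 0], [0, 0, 0]], jaw=[0.7, 0.7, 0.7])

```text
time_s: 22.7
tcp_pos: [0.5622, -0.0463, 0.0312]
eef_rot: [-180.0, 0.0, -92.0]
contact_force: [0.1, -0.4, -3.2]
gripper_width: 0.0439
```

The net force on the tool is now near zero, so the buffer's residual push is balanced by friction. I let go of the fin.

>>> apply_moves(slide=[[0, 0, 0], [0, 0, 0], [0, 0, 0], [0, 0, 0], [0, 0, 0], [0, 0, 0], [0, 0, 0]], turn=[[0, 0, 0], [0, 0, 0], [0, 0, 0], [0, 0, 0], [0, 0, 0], [0, 0, 0], [0, 0, 0]], jaw=[0.48, 0.45, 0.42, 0.38, 0.34, 0.3, 0.3], newtons=10)

```text
time_s: 23.4
tcp_pos: [0.5621, -0.0465, 0.0313]
eef_rot: [-180.0, 0.0, -92.0]
contact_force: [0.3, -0.4, 0.2]
gripper_width: 0.0611
```

>>> apply_moves(slide=[[0, 0, -0.05], [0, 0, -0.1], [0, 0, -0.15], [0, 0, -0.25], [0, 0, -0.3], [0, 0, -0.3], [0, 0, -0.3], [0, 0, 0]], turn=[[0, 0, 0], [0, 0, 0], [0, 0, 0], [0, 0, 0], [0, 0, 0], [0, 0, 0], [0, 0, 0], [0, 0, 0]], jaw=[0.3, 0.3, 0.3, 0.3, 0.3, 0.3, 0.3, 0.3])

```text
time_s: 24.2
tcp_pos: [0.5647, -0.0463, 0.1819]
eef_rot: [-179.5, 0.1, -92.0]
contact_force: [0.6, 0.0, -0.5]
gripper_width: 0.0614
```

>>> apply_moves(slide=[[0.3, 0, -0.1], [0.4, 0, -0.1], [0.4, 0, 0], [0.4, 0, 0], [0.4, 0, 0], [0.4, 0, 0], [0.4, 0, 0], [0.3, 0, 0]], turn=[[0, 0, 0], [0, 0, 0], [0, 0, 0], [0, 0, 0], [0, 0, 0], [0, 0, 0], [0, 0, 0], [0, 0, 0]], jaw=[0.3, 0.3, 0.3, 0.3, 0.3, 0.3, 0.3, 0.3])

```text
time_s: 25.0
tcp_pos: [0.551, -0.3485, 0.1965]
eef_rot: [-180.0, -0.0, -92.1]
contact_force: [0.7, 0.0, 0.5]
gripper_width: 0.0613
```

Run:
```python
from plant import r
from h import *
s=grab(r,'scene','scene14'); c=grab(r,'top','top14')
plan(r,[.55,-.35,.2],-92,4)
cv2.imwrite('pics/y.png',cv2.resize(s['pixels'][180:310,255:385],None,fx=4.5,fy=4.5,interpolation=cv2.INTER_CUBIC))
cv2.imwrite('pics/z.png',cv2.resize(c['pixels'][210:290,230:345],None,fx=6.9,fy=6.9,interpolation=cv2.INTER_CUBIC))
```

```text
pos [ 0.5507 -0.3496  0.196 ] rot [ 1.7996e+02 -2.0000e-02 -9.2190e+01] F [-0.2  0.6  0.1] w 0.0608 t 25.1
slide total [ 0.004  0.007 -0.04 ] per row [ 0.0011  0.0018 -0.01  ] after-turn slide [ 0.004  0.007 -0.04 ] turn total [ 0.0005 -0.0002 -0.0022]
```

View pics/y.png

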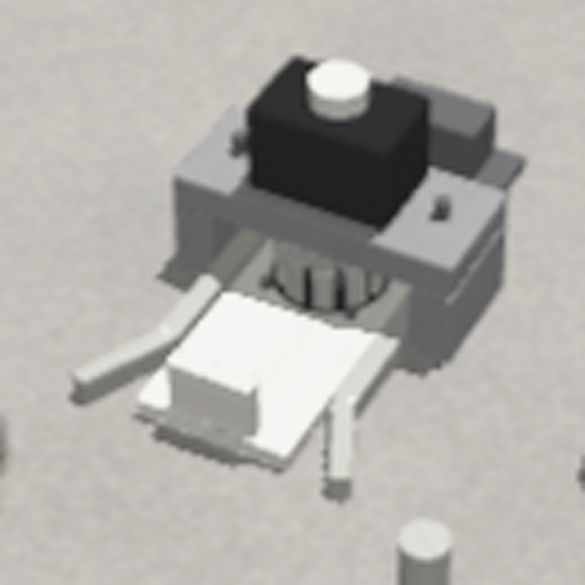

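View pics/z.png

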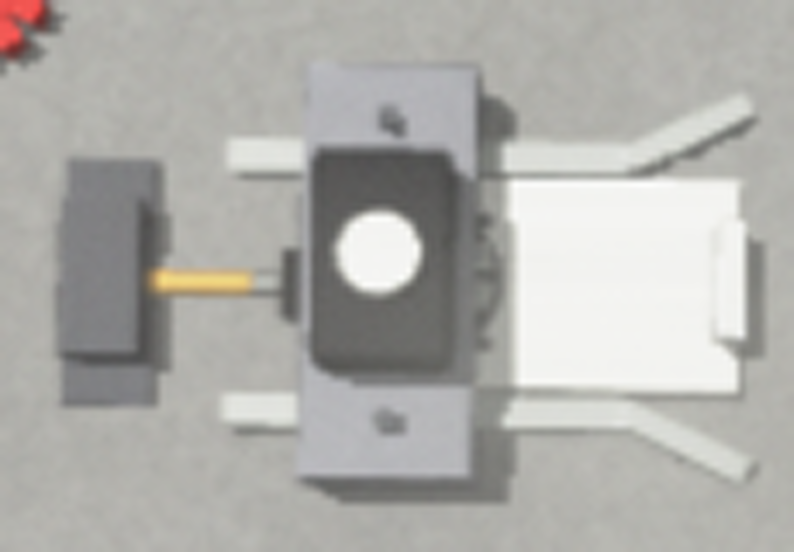

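Run:
```python
from plant import r
from h import *
c=load('top14'); c0=load('top0')
B=lambda x,y,z:at_z(c,230+(x+.5)/6.9-.5,210+(y+.5)/6.9-.5,z)[:2].round(4)
print('tail corners',B(742,180,.012),B(739,393,.012),'edges fwd',B(512,178,.012),B(505,388,.012))
def fin(c,box):
    P=cloud(c); m=np.zeros((480,640),bool); m[box[2]:box[3],box[0]:box[1]]=1; m&=(P[...,2]>.035)&(P[...,2]<.06); q=P[m]; return len(q),q.mean(0).round(4),cv2.minAreaRect(q[:,:2].astype(np.float32))
print('fin now',fin(c,(328,345,236,266)),'fin0',fin(c0,(408,425,230,265)))
s=load('scene14'); P=cloud(s); m=np.zeros((480,640),bool); m[234:252,310:345]=1
print('bystanders')
for n,(u,v,z) in dict(pin=(354,200,.045),teal=(156.5,235.5,.026),red=(226,208,.026),ring=(191.5,303,.018),can=(192,172,.12),jar=(302,172,.09),big=(412,183,.034)).items():
    a=c['pixels'][v.__int__()-14:int(v)+15,int(u)-14:int(u)+15].astype(int);b=c0['pixels'][int(v)-14:int(v)+15,int(u)-14:int(u)+15].astype(int); print(n,abs(a-b).mean().round(1))
# compare bridge/post/pad
d=abs(c['pixels'].astype(int)-c0['pixels']).mean(2); print('pad region',d[240:262,262:275].mean(), 'post',d[230:272,236:255].mean())
cv2.imwrite('pics/diff.png',np.hstack([cv2.resize(x['pixels'][236:262,245:290],None,fx=8,fy=12,interpolation=cv2.INTER_CUBIC) for x in (c0,c)]))
```

```text
tail corners [ 0.6034 -0.0523] [ 0.5228 -0.0491] edges fwd [0.606  0.0345] [0.5267 0.0387]
fin now (68, array([ 0.5628, -0.0458,  0.0432]), ((0.5625923871994019, -0.0458286814391613), (0.007889632135629654, 0.041149336844682693), 88.44358825683594)) fin0 (74, array([ 0.5617, -0.2519,  0.0435]), ((0.5618863701820374, -0.2523137927055359), (0.010203477926552296, 0.04462818428874016), 80.6196060180664))
bystanders
pin 17.6
teal 15.8
red 13.9
ring 17.0
can 12.1
jar 9.6
big 25.1
pad region 17.555944055944057 post 14.489139515455305
```

View pics/diff.png

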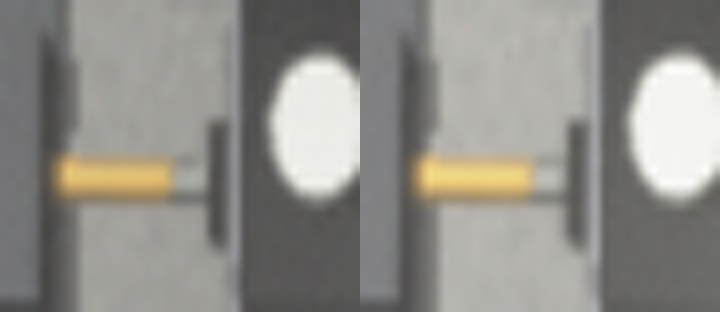

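View pics/top14.png

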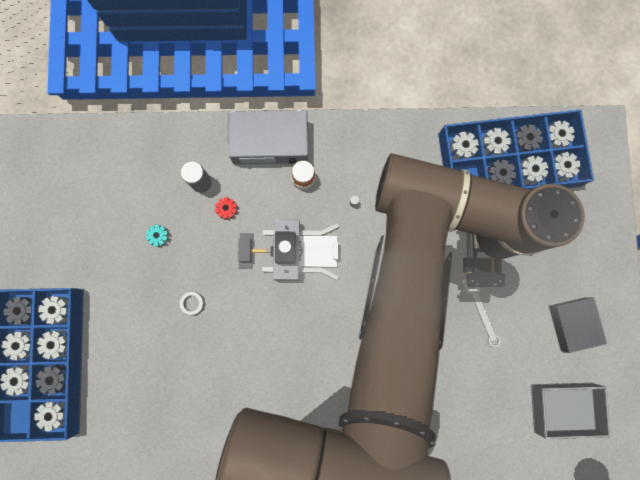

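The carrier sits square between the rails (fin yaw ≈ 88.4°). The fin moved about 206 mm in the top camera against 206.7 mm by the TCP, so it did not jump back on release. The pad itself is hidden under the bridge, so I confirm contact with a light push from behind using closed fingers.

Run:
```python
from plant import r
from h import *
plan(r,[.5612,-.095,.19],-92,6)
```

```text
pos [ 0.5507 -0.3496  0.196 ] rot [ 1.7996e+02 -2.0000e-02 -9.2190e+01] F [-0.2  0.6  0.1] w 0.0608 t 25.1
slide total [-2.548 -0.007  0.059] per row [-0.4247 -0.0012  0.0098] after-turn slide [-2.548 -0.016  0.06 ] turn total [ 0.0005 -0.0002 -0.0022]
```

>>> apply_moves(slide=[[-0.3, -0.016, 0], [-0.4, -0.016, 0], [-0.5, -0.016, 0], [-0.5, 0, 0], [-0.4, 0, 0], [-0.3, 0, 0], [-0.14, 0, 0], [0, 0, 0]], turn=[[0, 0, 0], [0, 0, 0], [0, 0, 0], [0, 0, 0], [0, 0, 0], [0, 0, 0], [0, 0, 0], [0, 0, 0]], jaw=[0.5, 0.6, 0.7, 0.8, 0.9, 1, 1, 1])

```text
time_s: 25.9
tcp_pos: [0.5653, -0.0907, 0.1967]
eef_rot: [-180.0, 0.0, -91.8]
contact_force: [0.1, -1.0, -0.2]
gripper_width: 0.0034
```

Run:
```python
from plant import r
from h import *
plan(r,[.5610,-.095,.034],-92,6)
```

```text
pos [ 0.5653 -0.0907  0.1967] rot [-1.7997e+02  2.0000e-02 -9.1840e+01] F [ 0.1 -1.  -0.2] w 0.0034 t 25.9
slide total [0.045 0.043 1.627] per row [0.0075 0.0071 0.2712] after-turn slide [0.044 0.041 1.627] turn total [-0.0004  0.0002  0.0018]
```

>>> apply_moves(slide=[[0.03, 0.03, 0.3], [0.01, 0.012, 0.35], [0, 0, 0.35], [0, 0, 0.3], [0, 0, 0.2], [0, 0, 0.12], [0, 0, 0], [0, 0, 0]], turn=[[0, 0, 0], [0, 0, 0], [0, 0, 0], [0, 0, 0], [0, 0, 0], [0, 0, 0], [0, 0, 0], [0, 0, 0]], jaw=[1, 1, 1, 1, 1, 1, 1, 1])

```text
time_s: 26.7
tcp_pos: [0.5615, -0.0969, 0.0349]
eef_rot: [-180.0, -0.0, -92.0]
contact_force: [0.3, -0.6, 0.1]
gripper_width: 0.0004
```

Run:
```python
from plant import r
from h import *
s=grab(r,'scene','scene15')
plan(r,[.5619,-.065,.034],-92,6)
cv2.imwrite('pics/aa.png',cv2.resize(s['pixels'][180:330,235:385],None,fx=4,fy=4,interpolation=cv2.INTER_CUBIC))
```

```text
pos [ 0.5618 -0.0967  0.0354] rot [-179.91    0.    -92.  ] F [-0.   0.3  0.5] w 0.0001 t 26.75
slide total [-0.317  0.01   0.014] per row [-0.0528  0.0017  0.0023] after-turn slide [-0.317  0.01   0.014] turn total [-0.0011  0.0001 -0.    ]
```

View pics/aa.png

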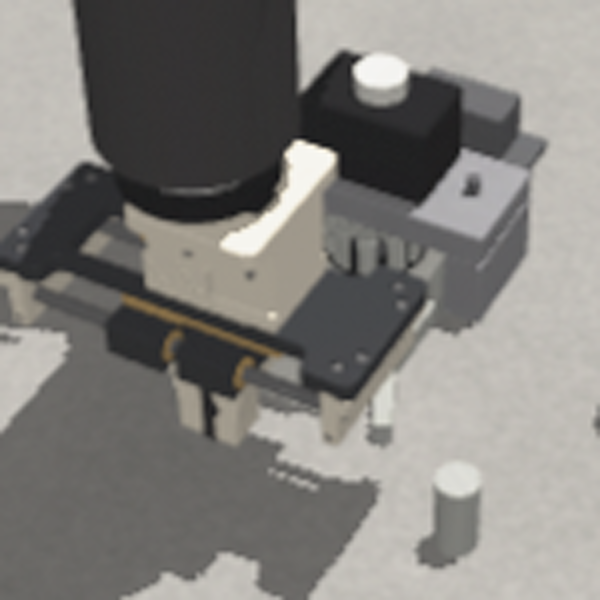

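>>> apply_moves(slide=[[-0.05, 0.008, 0.01], [-0.08, 0, 0], [-0.06, 0, 0], [-0.03, 0, 0], [0, 0, 0]], turn=[[0, 0, 0], [0, 0, 0], [0, 0, 0], [0, 0, 0], [0, 0, 0]], jaw=[1, 1, 1, 1, 1])

```text
time_s: 27.25
tcp_pos: [0.5611, -0.0737, 0.0335]
eef_rot: [-180.0, 0.0, -91.9]
contact_force: [-0.1, -1.3, -0.0]
gripper_width: 0.0005
```

>>> apply_moves(slide=[[-0.02, 0, 0], [-0.02, 0, 0], [-0.02, 0, 0]], turn=[[0, 0, 0], [0, 0, 0], [0, 0, 0]], jaw=[1, 1, 1])

```text
time_s: 27.55
tcp_pos: [0.5611, -0.0684, 0.0332]
eef_rot: [180.0, -0.0, -92.0]
contact_force: [-0.2, -0.6, -0.4]
gripper_width: 0.0003
```

>>> apply_moves(slide=[[-0.01, 0, 0], [-0.01, 0, 0]], turn=[[0, 0, 0], [0, 0, 0]], jaw=[1, 1])

```text
time_s: 27.75
tcp_pos: [0.5612, -0.0664, 0.0332]
eef_rot: [180.0, -0.0, -92.0]
contact_force: [0.1, 0.4, 0.5]
gripper_width: 0.0008
```

>>> apply_moves(slide=[[-0.01, 0, 0], [-0.01, 0, 0]], turn=[[0, 0, 0], [0, 0, 0]], jaw=[1, 1])

```text
time_s: 27.95
tcp_pos: [0.5613, -0.0644, 0.0333]
eef_rot: [180.0, 0.0, -92.0]
contact_force: [-0.6, -0.8, 0.6]
gripper_width: 0.0003
```

>>> apply_moves(slide=[[-0.01, 0, 0], [-0.01, 0, 0]], turn=[[0, 0, 0], [0, 0, 0]], jaw=[1, 1])

```text
time_s: 28.15
tcp_pos: [0.5614, -0.0624, 0.0333]
eef_rot: [-180.0, 0.0, -92.0]
contact_force: [-0.0, -0.5, 0.1]
gripper_width: 0.0004
```

>>> apply_moves(slide=[[-0.01, 0, 0]], turn=[[0, 0, 0]], jaw=[1])

```text
time_s: 28.25
tcp_pos: [0.5613, -0.0618, 0.0333]
eef_rot: [180.0, -0.0, -92.0]
contact_force: [-0.4, -6.8, -1.0]
gripper_width: 0.0007
```

>>> apply_moves(slide=[[-0.007, 0, 0]], turn=[[0, 0, 0]], jaw=[1])

```text
time_s: 28.35
tcp_pos: [0.5612, -0.0614, 0.0333]
eef_rot: [180.0, -0.1, -92.0]
contact_force: [0.3, -6.8, -0.4]
gripper_width: 0.0003
```

>>> apply_moves(slide=[[-0.006, 0, 0]], turn=[[0, 0, 0]], jaw=[1])

```text
time_s: 28.45
tcp_pos: [0.5611, -0.0611, 0.0333]
eef_rot: [180.0, -0.1, -92.0]
contact_force: [0.6, -7.5, -0.0]
gripper_width: 0.0004
```

The force jumped straight to about -7 N with hardly any travel, more than drag alone, so the nose was still on the buffer. I lean once more to about 10 N for 0.6 s and then withdraw slowly.

>>> apply_moves(slide=[[-0.007, 0, 0], [-0.005, 0, 0]], turn=[[0, 0, 0], [0, 0, 0]], jaw=[1, 1])

```text
time_s: 28.65
tcp_pos: [0.5609, -0.0603, 0.0333]
eef_rot: [179.9, -0.1, -92.0]
contact_force: [-0.5, -9.4, 0.3]
gripper_width: 0.0009
```

>>> apply_moves(slide=[[0, 0, 0], [0, 0, 0], [0, 0, 0], [0, 0, 0], [0, 0, 0], [0, 0, 0]], turn=[[0, 0, 0], [0, 0, 0], [0, 0, 0], [0, 0, 0], [0, 0, 0], [0, 0, 0]], jaw=[1, 1, 1, 1, 1, 1])

```text
time_s: 29.25
tcp_pos: [0.561, -0.0603, 0.0333]
eef_rot: [179.9, -0.1, -92.0]
contact_force: [1.1, -8.7, 1.4]
gripper_width: 0.0002
```

>>> apply_moves(slide=[[-0.005, 0, 0], [0, 0, 0], [0, 0, 0], [0, 0, 0], [0, 0, 0], [0, 0, 0], [0, 0, 0]], turn=[[0, 0, 0], [0, 0, 0], [0, 0, 0], [0, 0, 0], [0, 0, 0], [0, 0, 0], [0, 0, 0]], jaw=[1, 1, 1, 1, 1, 1, 1])

```text
time_s: 29.95
tcp_pos: [0.5609, -0.06, 0.0333]
eef_rot: [179.9, -0.1, -92.0]
contact_force: [1.0, -10.0, 0.5]
gripper_width: 0.001
```

>>> apply_moves(slide=[[0.006, 0, 0], [0.006, 0, 0], [0.006, 0, 0], [0.006, 0, 0], [0.006, 0, 0], [0.006, 0, 0], [0.006, 0, 0], [0.006, 0, 0]], turn=[[0, 0, 0], [0, 0, 0], [0, 0, 0], [0, 0, 0], [0, 0, 0], [0, 0, 0], [0, 0, 0], [0, 0, 0]], jaw=[1, 1, 1, 1, 1, 1, 1, 1])

```text
time_s: 30.75
tcp_pos: [0.5615, -0.0631, 0.0333]
eef_rot: [-180.0, 0.0, -92.0]
contact_force: [-0.3, 0.1, -0.3]
gripper_width: 0.0006
```

>>> apply_moves(slide=[[0.01, 0, 0], [0.05, 0, 0], [0.15, 0, 0], [0.3, 0, -0.1], [0.3, 0, -0.3], [0.3, 0, -0.4], [0.3, 0, -0.4], [0, 0, 0]], turn=[[0, 0, 0], [0, 0, 0], [0, 0, 0], [0, 0, 0], [0, 0, 0], [0, 0, 0], [0, 0, 0], [0, 0, 0]], jaw=[1, 1, 1, 1, 1, 1, 1, 1])

```text
time_s: 31.55
tcp_pos: [0.5589, -0.2087, 0.1593]
eef_rot: [-179.5, -0.1, -92.1]
contact_force: [0.4, 0.4, -0.5]
gripper_width: 0.0006
```

>>> apply_moves(slide=[[0.3, 0, 0], [0.4, 0, 0], [0.4, 0, 0], [0.3, 0, 0], [0.1, 0, 0], [0, 0, 0]], turn=[[0, 0, 0], [0, 0, 0], [0, 0, 0], [0, 0, 0], [0, 0, 0], [0, 0, 0]], jaw=[1, 1, 1, 1, 1, 1])

```text
time_s: 32.15
tcp_pos: [0.5501, -0.3561, 0.1526]
eef_rot: [180.0, 0.0, -92.2]
contact_force: [-0.8, 0.3, 0.8]
gripper_width: 0.0004
```

Run:
```python
from plant import r
from h import *
s=grab(r,'scene','scene16'); c=grab(r,'top','top16')
plan(r,[.55,-.35,.2],-92,4)
P=cloud(c); m=np.zeros((480,640),bool); m[236:266,328:345]=1; m&=(P[...,2]>.035)&(P[...,2]<.06); q=P[m]; print(q.mean(0).round(4),cv2.minAreaRect(q[:,:2].astype(np.float32)))
cv2.imwrite('pics/bb.png',np.hstack([cv2.resize(s['pixels'][190:290,265:365],(400,400),interpolation=cv2.INTER_CUBIC),cv2.resize(c['pixels'][200:300,245:345],(400,400),interpolation=cv2.INTER_CUBIC)]))
```

```text
pos [ 0.5506 -0.3542  0.153 ] rot [ 1.7997e+02  2.0000e-02 -9.2050e+01] F [-0.1  0.1 -1.4] w 0.0005 t 32.25
slide total [-0.042  0.008 -0.47 ] per row [-0.0105  0.002  -0.1176] after-turn slide [-0.042  0.008 -0.47 ] turn total [ 0.0003  0.0002 -0.0006]
[ 0.5627 -0.0458  0.0438] ((0.562984049320221, -0.0458255372941494), (0.00800421740859747, 0.04118585214018822), 88.32292938232422)
```

View pics/bb.png

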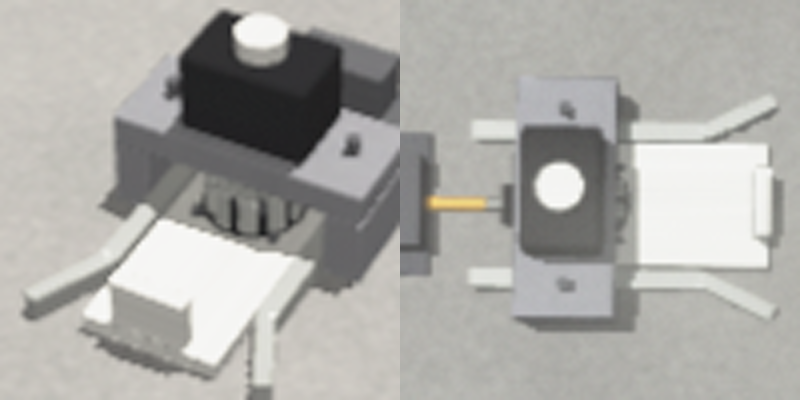

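View pics/scene16.png

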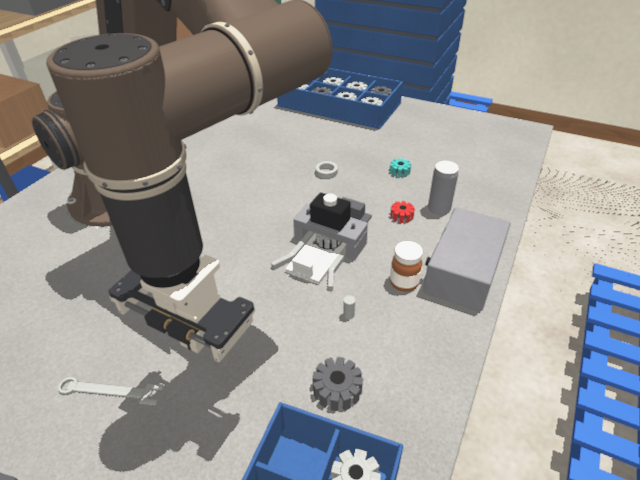

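The pictures show the carrier square in the lane with the claw pole between its pins under the bridge. The bystanders are at their original pixels: ring (327,170), red (402,211), turquoise (400,166), pin (349,307) and wrench (110,390). The arm is clear, so I hand in.

```bash
python3 -c "
from plant import r
print(r.close_job()); print(r.get_state()['time_s'])"
```

```text
the job is handed in; nothing more can be done
None
the job is handed in; nothing more can be done
```

I loaded the claw pole, slid the carrier home against the buffer and handed the job in at about 32 s. All checks passed, but contact with the buffer after I let go is inferred from force and position. The pad is hidden under the bridge, so I could not see it.

- **Loading:** The pole was set into the nest with the carrier still in the open. It touched down at the expected height; its top measured 38 mm and flat within measuring noise, and I let go of it there.
- **Sliding:** I pinched the carrier by its fin, squared it to the lane and slid it in with no side force. It met the buffer with the fin at about y = -0.047 m.
- **Leaning:** I held about 10 N for over half a second, eased off and let go. A second light push from behind rose to about 7 N almost at once, which fits the nose still being on the buffer. I then leaned again at 9–10 N for about a second and withdrew slowly. The highest push I read was about 11 N, drag included.
- **Last pictures:** The carrier was square in the lane, at about 88.3° against a lane at about 88°. The fin had not moved measurably since I first let go. The claw pole was between its pins under the bridge, the bystanders looked unmoved and the arm was clear.
- **Disagreement:** The two cameras differed by about 3 mm along x. I settled it by comparing both with the gripped part.

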